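# Pair the piston pins with their sloping vee rests under the gauges

## Robot

A 7-joint arm with a two-finger parallel gripper is mounted at the origin on the work surface. World frame = base frame: x ahead of the robot, y to its left, z up, the work surface at z = 0. Lengths are in m, angles in rad, forces in N, time in s.
With the tool pointing down it reaches from about 0.425 to 0.925 m from the base axis. Payload 6.8 kg.
Tool frame: the origin (TCP) lies on the centre line of the jaws, within the pads' length; the fingertips stand 8 mm ahead of it and the grasp point (between the pads) lies 11 mm behind it (r.finger_overhang is the distance from the TCP to the fingertips, in m); x points along the fingers, z is the direction in which the jaws open and shut, and the axes are right-handed (so a half turn about x gives the same grasp; the last joint's range is limited). The gripper opens to 85 mm and grips with 20 to 120 N. Pads are 22 mm wide; open, the fingers measure 114 mm over their backs; the gripper's body (76 mm by 85 mm) begins 54 mm behind the grasp point. The pads swing forward as they close: fully open they stand 13 mm farther back than shut.
Start: joints at [1.01, 0.477, 0.022, 1.555, -0.011, 1.109, -0.083], TCP at [0.295, -0.607, 0.239] pointing down, gripper open.
Joint ranges: [-2.96, 2.96], [-0.34, 2.1], [-1.41, 1.46], [0.24, 2.44], [-1.37, 4.51], [0.17, 1.92], [-2.96, 2.96]. Speed limits (rad/s): [2.39, 2.39, 3.14, 3.14, 3.14, 3.14, 3.14].

## Interface

Orientations are given as a rotation vector (axis times angle).
In Python, from bench import r gives the robot as it stands. The module is installed in compiled form; this text tells all that it offers.
- The arm moves only by the tool play_rows, never from a script. Its argument "plan" is a list of rows, each a list of 5 numbers: the opening, from -1 (shut) to 1 (fully open), then the shift along the world's x, y, z in m, then the turn about the world's z in rad. A call has 1 to 10 rows; each row is the pose to reach, as a shift and turn from the pose commanded when the call began; what a row does not reach only later rows make up. A row lasts 1/10 s, in which the tool goes at most 50 mm and 8.59 degrees, less where a joint would pass 70% of its speed; a pose out of reach is approached as far as the arm can. A call with a gripper value outside its range is refused whole. The fingers move at their own pace and stop on an object; "force" is the grip in N (left out, the last holds). Time passes only in rows, so rows that repeat a pose let the fingers close. It gives the time, the measured TCP pose, the force and the opening at its end, in the units of the state.
- r.get_obs(): the state, without advancing time (a new reading comes with each control period).
- r.grab_frame(name): name is "scene" or "top" or "wrist"; returns a dict with "pixels" (480x640x3 uint8, blue, green, red), "z_map" (480x640 float32, m along the optical axis (not along the pixel's ray), 0 where there is no reading), "vfov" (degrees; the focal length in pixels is half the picture's height over the tangent of half this angle, whatever the lens; pixels are square), "cx", "cy" (the principal point, pixels), "R" (3x3) and "t" (3): a world point X has camera coordinates R X + t; the wrist camera has in their place "tool_from_camera" (4x4, takes a point from camera to tool coordinates, whose origin is the TCP and whose axes are the tool frame's). Camera axes: x right, y down, z forward; pixel columns grow to the right and rows downward; lengths in m; the calibration is good to about 2 mm. The wrist camera is an equidistant fisheye: a pixel r from the principal point sees the ray r / f radians off the axis. A picture is of the moment at which its call begins: read the wrist's pose just before it.
- r.hand_in(): hands the job in, once; it reports no verdict.
Trained networks look in a picture, given as the dict that the camera call returned (one of the last four; its "shot" number tells which), for a name from the list of things; names that differ only in an ending like _2 or _b are one class to them, and where a whole thing is asked for, a point or a joint stands for the part that bears it (a point fixed in the world has none). Each returns a list of dicts, best first, with "conf" (0 to 1); they miss things now and then, are a little off and sometimes report something else, mostly with a low value. They report only what shows in the picture. A call takes as long as a camera call. They do not tell look-alikes from the thing itself.
- r.outline_of(picture, label): "mask" (480x640 bool, what is visible of it) and "bbox" ([left, top, right, bottom] as shares, 0 to 1, of the picture: columns of its width, rows of its height, round what is visible of it).
- r.pinpoint(picture, label): "position" ([column, row] as shares, 0 to 1, of the picture: columns of its width, rows of its height: a listed point, or the origin of a listed thing).
The state is a dict: "clock": time; "joints": joint angles; "qvel": joint speeds; "tau": joint torques, N m; "tcp_pos": TCP position; "orientation": TCP orientation; "contact_force": force on the tool from outside, world axes, zero at the start; "moment": the same for the moment, N m; "grip_width": finger opening in m.
Only numpy, scipy, OpenCV 4.12 (cv2) and the standard library are available. Lean on these libraries where they do the work, as an engineer would, in place of code of your own. Each camera call takes 0.05 s, during which the arm holds its last target.

## Task

Lay each colour-banded piston pin in the sloping vee of its own colour, under the dial gauge, lowering it gently without dropping it, and slide it down the vee until it rests against the brass stop plate. Feel for the stop and do not shove it along: its setting must stay. Leave both pins lying fully in their vees, let go, and leave the unbanded pin and the other things on the bench where they are.

Things in the scene. Friction and masses are not known exactly. Their poses are not given: they have to be found in the camera images.
- pin_red_c (a point): Loose thick steel piston pin with two red bands, lying on the bench, 40 mm diameter, 90 mm long, about 0.45 kg. This point is its centre, on the axis half-way along (20 mm above the table at the start, when it lies flat); x runs along the axis (both ends alike, and y and z turn as it rolls).
- pin_blue_c (a point): Loose thin steel piston pin with two blue bands, lying on the bench, 28 mm diameter, 80 mm long, about 0.25 kg. This point is its centre, on the axis half-way along (14 mm above the table at the start, when it lies flat); x runs along the axis (both ends alike, and y and z turn as it rolls).
- pin_stray_c (a point): Bystander: loose dark steel pin without bands, lying among the others; it belongs to neither vee, 34 mm diameter, 85 mm long, about 0.33 kg. This point is its centre, on the axis half-way along (17 mm above the table at the start, when it lies flat); x runs along the axis (both ends alike, and y and z turn as it rolls).
- pin_red: The red-banded pin itself; this origin lies on its surface, 20 mm off the axis: take the centre from pin_red_c.
- pin_blue: The blue-banded pin itself; this origin lies on its surface, 14 mm off the axis: take the centre from pin_blue_c.
- vee_red: Fixed red-sided 120-degree steel vee for the red pin, sloping at 35 degrees. Origin: on the vee's bottom line, 80 mm above the table. x along the vee, UP the slope; z square to it, out of the vee; y across. Runs from x = -60 to +65 mm; 30 mm wide, 28 mm deep: narrower than the pin, so fingers pass beside it. A pin in it has its axis at z = 23.1 mm and does not reliably slide by itself.
- vee_blue: Fixed blue-sided 120-degree steel vee for the blue pin, sloping at 35 degrees. Origin: on the vee's bottom line, 80 mm above the table. x along the vee, UP the slope; z square to it, out of the vee; y across. Runs from x = -60 to +65 mm; 21 mm wide, 28 mm deep: narrower than the pin, so fingers pass beside it. A pin in it has its axis at z = 16.2 mm and does not reliably slide by itself.
- low_red (a point): Low end of the red vee's bottom line (x = -60 mm). A brass stop plate (30 mm wide, 26 mm high, centred on the pin's axis) stands across the vee near here: its face lies 10 to 28 mm up-slope of this point, set differently each time and not reported; feel for it or look. Friction alone holds it: a push of about 14 N shifts it.
- low_blue (a point): Low end of the blue vee's bottom line (x = -60 mm). A brass stop plate (21 mm wide, 18 mm high, centred on the pin's axis) stands across the vee near here: its face lies 10 to 28 mm up-slope of this point, set differently each time and not reported; feel for it or look. Friction alone holds it: a push of about 14 N shifts it.
- stand_red: Fixed stand of the red vee; origin under the vee's origin on the table, z up, x level, up-slope. A dial gauge (48 mm disc, 20 mm thick, facing down-slope) hangs over the vee: its low front edge at x = 0, z = 244 mm; its bar and post run behind it to x = 140 mm, top at 297 mm. An upright gripper strikes it; one square to the slope (35 degrees) passes about 70 mm clear of its own centre line.
- stand_blue: Fixed stand of the blue vee; origin under the vee's origin on the table, z up, x level, up-slope. A dial gauge (48 mm disc, 20 mm thick, facing down-slope) hangs over the vee: its low front edge at x = 0, z = 244 mm; its bar and post run behind it to x = 140 mm, top at 297 mm. An upright gripper strikes it; one square to the slope (35 degrees) passes about 70 mm clear of its own centre line.
- piston: Bystander: aluminium piston standing on the bench, 86 mm diameter, 70 mm tall; origin at the centre of its underside.
- spray: Bystander: can with a blue label, 52 mm diameter, 180 mm tall; origin at the centre of its underside.
- wrench: Bystander: steel wrench lying flat on the bench; origin at the middle of its underside, x along it.
- gasket: Bystander: flat copper ring, 60 mm across, 5 mm thick; origin at the centre of its underside.
Not all that is in view belongs to the job. What is shaped like the pin_red but brown or turquoise is not meant. What is shaped like the pin_blue but purple is not meant.

How it is judged:
By the outcome, as a careful person would: the job done as asked, in the order asked, and still so for the second after the job is handed in, with the robot touching nothing.
It also fails if it takes over 66 s, if anything falls off the work surface, if the arm or the gripper's body presses on something with over 40 N, if the wrist force passes 120 N, or if a joint passes its speed limit or range.

## Working session

There is one attempt and no reset: what is moved stays moved. The work goes in short steps, Python scripts to look and compute and a tool call to move; the robot and the scene stay as the last step left them, time stands still between calls to the robot, and variables do not carry over. Pictures are saved under pics/ and viewed, and the job is handed in when it is done.

Besides the shell and the picture viewer there is one more tool, called after "Call:" by a JSON object that holds its "op" and its "data", one argument or row to a line. play_rows: Moves the arm, as the interface text tells. Its arguments: {"type":"object","properties":{"plan":{"type":"array","items":{"type":"array","items":{"type":"number"}}},"force":{"type":"number"}},"required":["plan"]}

```bash
mkdir -p pics; ls
cat > h.py <<'E'
import numpy as np,cv2
from bench import r
def K(f):
    return 240/np.tan(np.radians(f['vfov'])/2)
def w(f,c,row,z=None):
    F=K(f); d=np.array([(c-f['cx'])/F,(row-f['cy'])/F,1.]); R=np.array(f['R']);t=np.array(f['t'])
    o=-R.T@t; v=R.T@d
    if z is None:
        return o+v*f['z_map'][int(row),int(c)]
    return o+v*(z-o[2])/v[2]
def px(f,X):
    p=np.array(f['R'])@np.array(X)+np.array(f['t']); F=K(f); return np.array([f['cx']+F*p[0]/p[2],f['cy']+F*p[1]/p[2]])
E
python3 - <<'E'
from h import *
for n in ['scene','top','wrist']:
    f=r.grab_frame(n); cv2.imwrite(f'pics/{n}0.png',f['pixels'])
    np.savez(f'{n}0.npz',**{k:v for k,v in f.items()})
    print(n,f['vfov'],f['cx'],f['cy'],f.get('t'))
    if n=='wrist': print(f['tool_from_camera'])
    for l in ['pin_red_c','pin_blue_c','pin_stray_c','vee_red','vee_blue','low_red','low_blue','stand_red','stand_blue']:
        q=r.pinpoint(f,l)
        print(l,[(round(x['conf'],2),(np.array(x['position'])*[640,480]).round(1).tolist()) for x in q[:3]])
print(r.get_obs(), r.finger_overhang)
E
```

```text
pics
scene 55.10206730291533 314.6719687610008 228.43451938512507 [-0.44709604 -0.1349812   1.16441407]
pin_red_c [(0.9, [159.4, 291.3]), (0.85, [206.0, 339.0]), (0.84, [111.9, 365.5])]
pin_blue_c [(0.83, [305.3, 274.9]), (0.78, [269.8, 218.3]), (0.71, [305.7, 272.8])]
pin_stray_c [(0.66, [253.0, 250.1]), (0.58, [355.8, 203.1])]
vee_red [(0.64, [358.4, 139.9])]
vee_blue [(0.82, [357.7, 202.6])]
low_red [(0.82, [335.3, 156.9])]
low_blue [(0.76, [335.5, 227.8])]
stand_red [(0.7, [352.7, 171.3])]
stand_blue [(0.66, [357.8, 237.2]), (0.22, [422.3, 306.5])]
top 46.94965568163071 319.0405327042195 240.6117292805005 [-0.06929132  0.55176881  1.26976787]
pin_red_c [(0.85, [465.1, 311.4]), (0.83, [472.1, 315.6]), (0.75, [418.2, 272.7])]
pin_blue_c [(0.84, [292.6, 305.5]), (0.83, [335.8, 240.5]), (0.79, [364.0, 209.4])]
pin_stray_c [(0.84, [342.8, 296.0])]
vee_red [(0.97, [167.7, 274.8]), (0.48, [404.6, 245.7])]
vee_blue []
low_red [(0.69, [359.9, 210.9]), (0.54, [362.4, 208.1])]
low_blue [(0.72, [284.0, 238.7]), (0.47, [361.3, 208.9])]
stand_red [(0.61, [179.8, 283.1])]
stand_blue [(0.57, [27
[... 526 characters left out ...]
tand_red []
stand_blue []
{'clock': 1.5, 'joints': array([ 1.00990068,  0.47701087,  0.02243368,  1.55538299, -0.01147532,
        1.10930805, -0.08311728]), 'qvel': array([-0.00025044, -0.00122303,  0.00137216, -0.00128432,  0.00069065,
       -0.00206737,  0.00101267]), 'tau': array([-1.23544478e-04, -5.96315682e+01,  1.60647992e+00, -2.81540698e+01,
        1.25438115e-02,  1.66308200e-03,  3.61134227e-06]), 'tcp_pos': array([ 0.29529162, -0.60700902,  0.23930847]), 'orientation': array([ 0.86955887,  1.39000004, -0.86960904]), 'contact_force': array([-0.2575909 ,  0.30543685,  0.36514714]), 'moment': array([-0.01982886,  0.08473332,  0.00753131]), 'grip_width': 0.08570129013453981} 0.008
```

View pics/scene0.png

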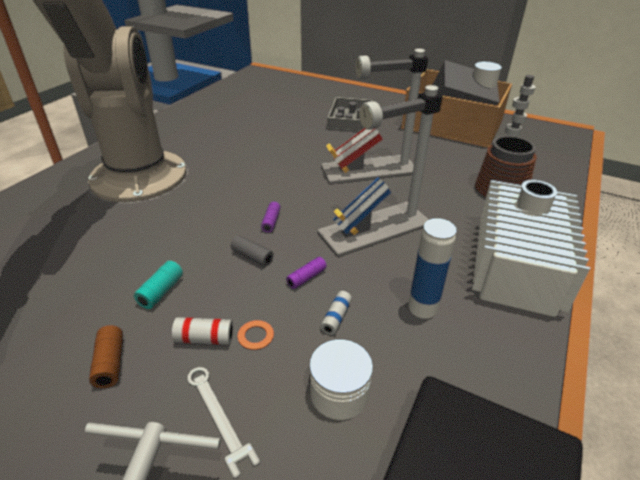

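View pics/top0.png

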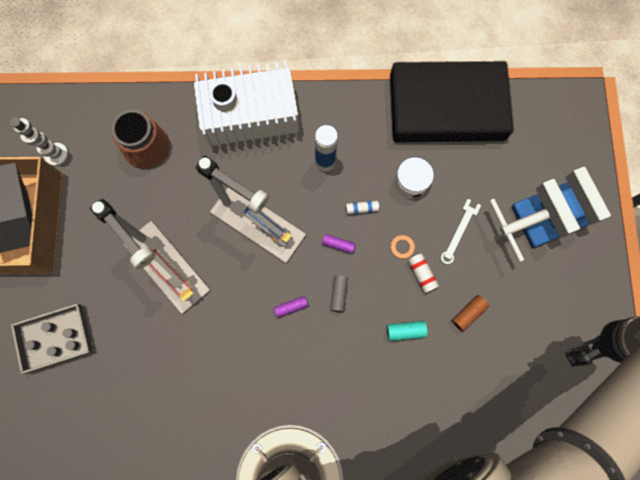

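View pics/wrist0.png

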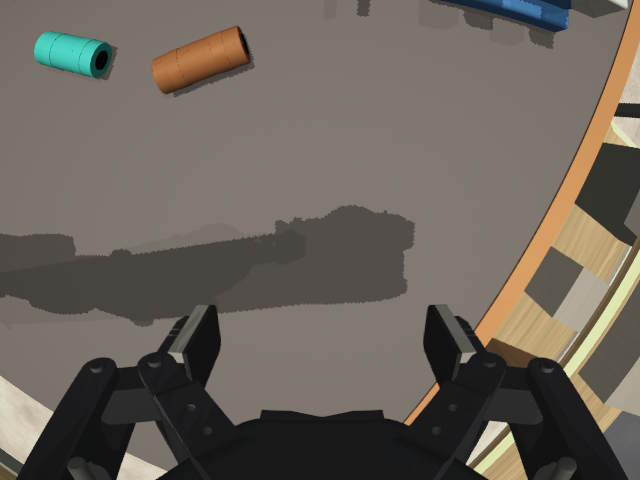

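Run:
```python
import numpy as np
from scipy.spatial.transform import Rotation as R
print(R.from_rotvec([ 0.86955887,  1.39000004, -0.86960904]).as_matrix().round(3))
```

```text
[[-0.     0.899  0.437]
 [-0.     0.437 -0.899]
 [-1.    -0.     0.   ]]
```

Run:
```python
from h import *
T=np.load('top0.npz'); f={k:T[k] for k in T}
F=K(f)
R=f['R'];t=f['t'];print('cam',-R.T@t, R.round(3).tolist())
print('table z',w(f,500,400),w(f,240,280))
vv,uu=np.mgrid[0:480,0:640]; z=f['z_map']
P=np.stack([(uu-f['cx'])/F*z,(vv-f['cy'])/F*z,z],-1)
W=(P-t)@R
np.save('W.npy',W)
def cl(u0,u1,v0,v1,zmin,name,zmax=.06):
    S=W[v0:v1,u0:u1].reshape(-1,3); S=S[(S[:,2]>zmin)&(S[:,2]<zmax)]
    c=S[:,:2].mean(0); e,V=np.linalg.eigh(np.cov(S[:,:2].T)); a=V[:,1]
    q=(S[:,:2]-c)@V
    mid=(q.max(0)+q.min(0))/2
    print(name,len(S),'c',c.round(4),'mid',(c+V@mid).round(4),'axis deg',np.degrees(np.arctan2(a[1],a[0])).round(1),'ext',np.ptp(q,0).round(3),'zmax',S[:,2].max().round(4))
cl(405,445,248,298,.02,'red'); cl(340,384,196,220,.014,'blue'); cl(326,352,270,316,.017,'stray')
img=f['pixels']
a=cv2.resize(img[180:330,90:310],None,fx=3.6,fy=3.6,interpolation=cv2.INTER_CUBIC);cv2.imwrite('pics/topz.png',a)
b=cv2.resize(img[180:310,310:460],None,fx=4,fy=4,interpolation=cv2.INTER_CUBIC);cv2.imwrite('pics/topp.png',b)
T=np.load('scene0.npz'); cv2.imwrite('pics/scz.png',cv2.resize(T['pixels'][40:260,300:460],None,fx=2.7,fy=2.7,interpolation=cv2.INTER_CUBIC))
```

```text
cam [ 0.27098331 -0.06454839  1.35792566] [[-0.014, -1.0, 0.006], [-0.977, 0.012, -0.211], [0.211, -0.009, -0.978]]
table z [ 0.17177335 -0.50012087  0.0021325 ] [ 0.4668771   0.12036494 -0.00402467]
red 609 c [ 0.4735 -0.3284] mid [ 0.4751 -0.3303] axis deg -154.6 ext [0.041 0.091] zmax 0.0484
blue 350 c [ 0.6436 -0.1866] mid [ 0.6454 -0.1867] axis deg 95.5 ext [0.03  0.081] zmax 0.0342
stray 489 c [ 0.4277 -0.1235] mid [ 0.4285 -0.124 ] axis deg 172.5 ext [0.033 0.086] zmax 0.0397
```

View pics/topz.png

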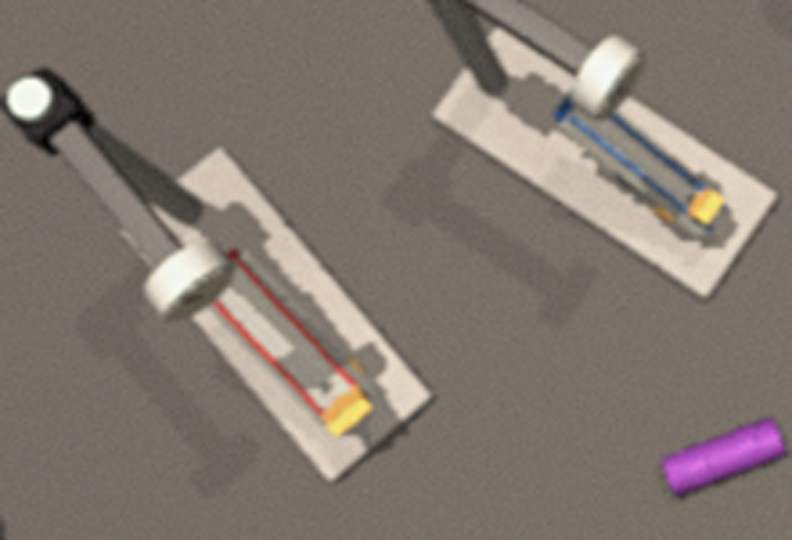

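View pics/topp.png

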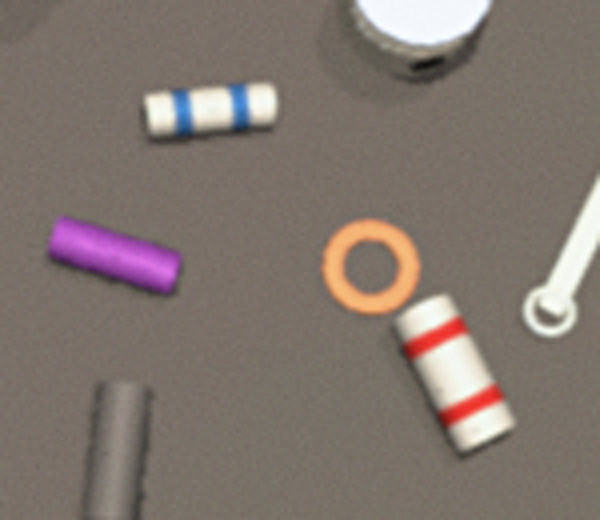

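View pics/scz.png

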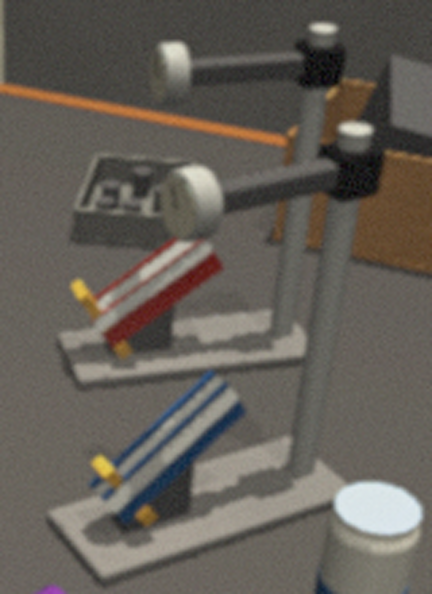

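Run:
```python
from h import *
T=np.load('top0.npz'); f={k:T[k] for k in T}
W=np.load('W.npy')
def p(c,r,z): return w(f,90+c/3.6,180+r/3.6,z)
# point clouds of the vees: points with z .04-.14 near
for name,(u0,u1,v0,v1) in dict(red=(130,205,235,320),blue=(225,305,195,265)).items():
    S=W[v0:v1,u0:u1].reshape(-1,3)
    img=f['pixels'][v0:v1,u0:u1].reshape(-1,3).astype(int)
    for lab,m in dict(base=(S[:,2]<.03)&(img.sum(1)>450), post=None, vee=(S[:,2]>.035)&(S[:,2]<.15)).items() if False else []: pass
    m=(S[:,2]>.04)&(S[:,2]<.15)
    V=S[m]; print(name,m.sum(),V.min(0).round(3),V.max(0).round(3))
    # plane fit
    c=V.mean(0); u,s,vt=np.linalg.svd(V-c); n=vt[2]*np.sign(vt[2][2]); print(' slope',np.degrees(np.arccos(n[2])).round(1),'updir deg',np.degrees(np.arctan2(-n[1],-n[0])).round(1), s.round(3))
    c2=V[:,:2].mean(0); e,E=np.linalg.eigh(np.cov(V[:,:2].T)); print(' axis',np.degrees(np.arctan2(E[1,1],E[0,1])).round(1),c2)
    b=(S[:,2]<.03)&(img.sum(1)>480)
# red clicks
print('R base corners',[p(*q,.01).round(4).tolist() for q in [(220,148),(432,400),(333,482)]])
print('R post',p(30,100,.297).round(4),'stop top',p(352,405,.095).round(4))
print('B base corners',[p(*q,.01).round(4).tolist() for q in [(432,112),(500,28),(777,195),(708,298)]])
```

```text
red 1010 [0.41  0.218 0.04 ] [0.573 0.369 0.126]
 slope 84.6 updir deg -48.3 [1.362 0.527 0.37 ]
 axis -139.4 [0.47009708 0.27197432]
blue 680 [ 0.545 -0.011  0.041] [0.667 0.154 0.127]
 slope 87.8 updir deg 145.7 [1.117 0.439 0.229]
 axis 56.1 [0.58676154 0.04696545]
R base corners [[0.6167, 0.3437, 0.01], [0.4384, 0.1913, 0.01], [0.3839, 0.2562, 0.01]]
R post [0.5716 0.3627 0.297 ] stop top [0.4253 0.2258 0.095 ]
B base corners [[0.6409, 0.1969, 0.01], [0.7018, 0.1506, 0.01], [0.5783, -0.0441, 0.01], [0.5063, 0.0039, 0.01]]
```

```bash
cat > veefit.py <<'E'
from h import *
from scipy.optimize import least_squares
c,s=np.cos(np.radians(35)),np.sin(np.radians(35))
def vee(P,pt): # pt in vee frame -> world ; P=(x,y,yaw)
    x,y,z=pt; lx=x*c-z*s; lz=.08+x*s+z*c
    return st(P,(lx,y,lz))
def st(P,pt):
    a=P[2]; lx,y,lz=pt
    return np.array([P[0]+lx*np.cos(a)-y*np.sin(a),P[1]+lx*np.sin(a)+y*np.cos(a),lz])
def overlay(f,P,hw,name,box,k,stopx=None):
    u0,u1,v0,v1=box
    im=cv2.resize(f['pixels'][v0:v1,u0:u1],None,fx=k,fy=k,interpolation=cv2.INTER_CUBIC)
    def L(pts,col):
        q=[((px(f,p)-[u0,v0]+.5)*k).astype(int).tolist() for p in pts]
        cv2.polylines(im,[np.array(q)],False,col,1)
    h=hw/np.tan(np.radians(60))
    for y in (-hw,hw): L([vee(P,(-.06,y,h)),vee(P,(.065,y,h))],(0,255,0))
    L([vee(P,(-.06,0,0)),vee(P,(.065,0,0))],(255,255,0))
    L([st(P,(0,.024*np.cos(a),.268+.024*np.sin(a))) for a in np.linspace(0,6.3,30)],(0,255,0))
    L([st(P,(.14,0,0)),st(P,(.14,0,.297))],(255,0,255))
    cv2.imwrite(name,im)
E
python3 - <<'E'
from veefit import *
T=np.load('top0.npz'); f={k:T[k] for k in T}
S=np.load('scene0.npz'); g={k:S[k] for k in S}
u=lambda q:(90+q[0]/3.6,180+q[1]/3.6)
# clicks: (frame, model fn, pixel)
def fit(hw,obs,x0):
    def res(P): return np.concatenate([px(fr,(vee if k=='v' else st)(P,pt))-q for fr,k,pt,q in obs])
    s=least_squares(res,x0,loss='soft_l1'); print(s.x, np.degrees(s.x[2]), s.fun.reshape(-1,2).round(1).tolist()); return s.x
h=.015/np.tan(np.radians(60))
R=fit(.015,[(f,'s',(.14,0,.297),u((32,98))),(f,'v',(.065,-.015,h),u((233,252))),(f,'s',(0,0,.268),u((196,288))),(f,'v',(-.02,.015,h),u((288,378)))][:3],[.46,.27,.72])
h=.0105/np.tan(np.radians(60))
B=fit(.0105,[(f,'s',(.14,0,.297),(206,166)),(f,'v',(.065,.0105,h),u((563,112))),(f,'s',(0,0,.268),u((620,80)))],[.58,.05,.98])
for fr,n in((f,'t'),(g,'s')):
    overlay(fr,R,.015,f'pics/oR{n}.png',(85,215,190,320) if n=='t' else (310,450,40,190),4.5)
    overlay(fr,B,.0105,f'pics/oB{n}.png',(190,310,145,270) if n=='t' else (310,450,80,255),4.5)
a=[cv2.resize(cv2.imread(f'pics/o{k}.png'),(400,400)) for k in('Rt','Bt')]
cv2.imwrite('pics/ot.png',np.hstack(a))
a=[cv2.resize(cv2.imread(f'pics/o{k}.png'),(400,450)) for k in('Rs','Bs')]
cv2.imwrite('pics/os.png',np.hstack(a))
E
```

```text
[0.47013774 0.27450999 0.70587937] 40.443908459933056 [[-1.7, -1.9], [1.3, 1.3], [0.2, 0.2]]
[0.58750488 0.04002404 1.02494077] 58.72478046446805 [[-3.8, -1.7], [1.3, 1.9], [0.3, 0.0]]
```

View pics/ot.png

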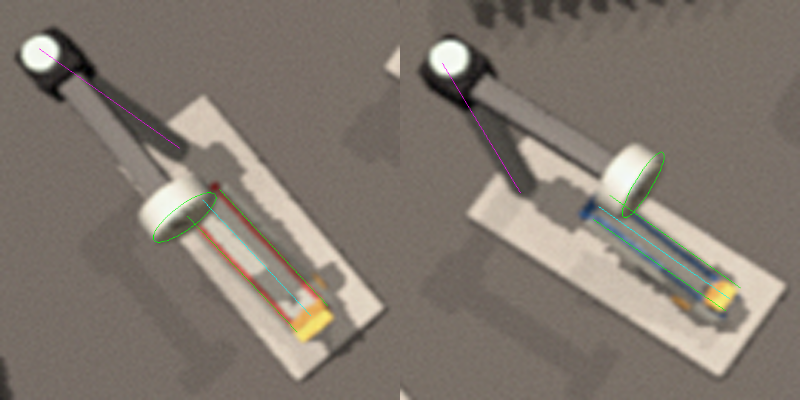

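View pics/os.png

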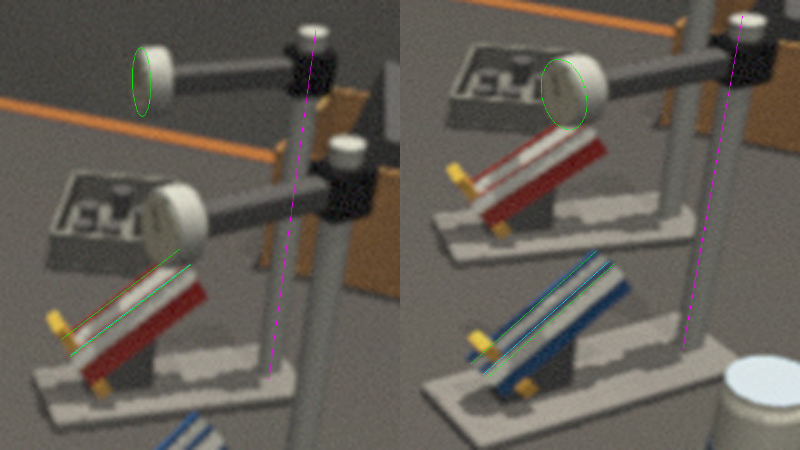

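Call:
{"op": "play_rows", "data": {
  "plan": [
    [1,0.2,0.4,0.11,1.5],
    [1,0.2,0.4,0.11,1.5],
    [1,0.2,0.4,0.11,1.5],
    [1,0.2,0.4,0.11,1.5],
    [1,0.2,0.4,0.11,1.5],
    [1,0.2,0.4,0.11,1.5],
    [1,0.2,0.4,0.11,1.5],
    [1,0.2,0.4,0.11,1.5],
    [1,0.2,0.4,0.11,1.5],
    [1,0.2,0.4,0.11,1.5]
  ]
}}

```text
clock: 2.5
tcp_pos: [0.4985, -0.2003, 0.3515]
orientation: [-0.311, 1.544, 0.312]
contact_force: [0.6, -0.7, -0.4]
grip_width: 0.0856
```

Call:
{"op": "play_rows", "data": {
  "plan": [
    [1,-0.086,0.43,0,1.896],
    [1,-0.086,0.43,0,1.896],
    [1,-0.086,0.43,0,1.896],
    [1,-0.086,0.43,0,1.896],
    [1,-0.086,0.43,0,1.896],
    [1,-0.086,0.43,0,1.896],
    [1,-0.086,0.43,0,1.896],
    [1,-0.086,0.43,0,1.896],
    [1,-0.086,0.43,0,1.896],
    [1,-0.086,0.43,-0.04,1.896]
  ]
}}

```text
clock: 3.5
tcp_pos: [0.4097, 0.2311, 0.3138]
orientation: [-1.445, 1.025, 1.439]
contact_force: [-0.4, -0.2, -0.0]
grip_width: 0.0853
```

Call:
{"op": "play_rows", "data": {
  "plan": [
    [1,0,0,-0.01,0.396],
    [1,0,0,-0.01,0.396],
    [1,0,0,-0.01,0.396],
    [1,0,0,-0.01,0.396],
    [1,0,0,-0.01,0.396]
  ]
}}

```text
clock: 4.0
tcp_pos: [0.4094, 0.2229, 0.2994]
orientation: [-1.706, 0.789, 1.706]
contact_force: [-0.2, -0.1, 0.2]
grip_width: 0.0855
```

```bash
cat >> h.py <<'E'
from scipy.spatial.transform import Rotation as Rot
def grabw(n):
    o=r.get_obs(); f=r.grab_frame('wrist'); f=dict(f); f['tp']=np.array(o['tcp_pos']); f['to']=np.array(o['orientation'])
    np.savez(n,**f); return f
def wfac(f): # world from camera 4x4
    T=np.eye(4); T[:3,:3]=Rot.from_rotvec(f['to']).as_matrix(); T[:3,3]=f['tp']; return T@np.array(f['tool_from_camera'])
def pxw(f,X):
    M=np.linalg.inv(wfac(f)); p=M[:3,:3]@np.array(X)+M[:3,3]
    F=fw(f); rr=np.hypot(p[0],p[1]); th=np.arctan2(rr,p[2]); return np.array([f['cx'],f['cy']])+F*th*p[:2]/rr
def fw(f): return 240/np.tan(np.radians(f['vfov'])/2)
def ray(f,c,row):
    d=np.array([c-f['cx'],row-f['cy']]); rr=np.hypot(*d)+1e-9; th=rr/fw(f)
    v=np.array([*(np.sin(th)*d/rr),np.cos(th)]); M=wfac(f); return M[:3,3],M[:3,:3]@v,v
def ww(f,c,row,z=None):
    o,v,vc=ray(f,c,row)
    return o+v*((z-o[2])/v[2] if z is not None else f['z_map'][int(round(row)),int(round(c))]/vc[2])
E
python3 - <<'E'
from h import *
f=grabw('w1.npz'); cv2.imwrite('pics/w1.png',f['pixels'])
print(f['tp'],Rot.from_rotvec(f['to']).as_matrix()[:,1], r.get_obs()['joints'])
for l in ['vee_red','low_red','stand_red']:
    for q in r.pinpoint(f,l)[:2]: print(l,q['conf'],np.array(q['position'])*[640,480])
E
```

```text
[0.40940211 0.22293329 0.29943016] [-7.62082588e-01 -6.47479796e-01 -2.08756924e-04] [ 0.25400127  0.17132367 -0.96828036  1.91018672  0.15562696  1.13805138
  1.50226969]
vee_red 0.7 [324.288 276.816]
vee_red 0.64 [128.192 208.704]
low_red 0.8 [322.816 224.784]
stand_red 0.9 [321.6   251.088]
```

View pics/w1.png

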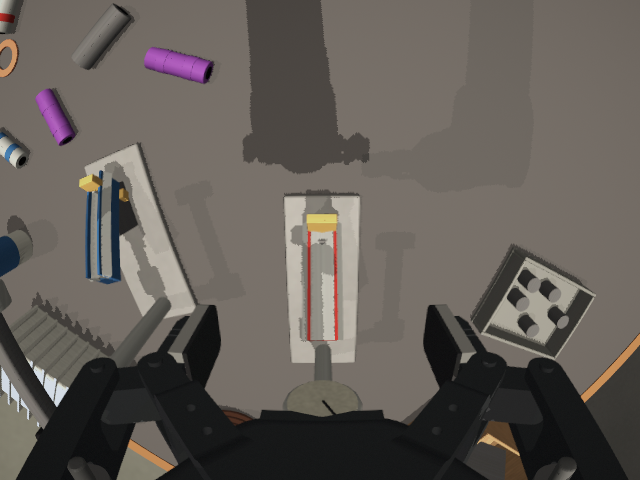

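Run:
```python
from h import *
f={k:v for k,v in np.load('w1.npz').items()}
im=cv2.resize(f['pixels'][185:370,270:375],None,fx=4.3,fy=4.3,interpolation=cv2.INTER_CUBIC)
im2=cv2.resize(f['pixels'][135:330,70:205],None,fx=4,fy=4,interpolation=cv2.INTER_CUBIC)
H=max(im.shape[0],im2.shape[0]); o=[np.pad(i,((0,H-i.shape[0]),(0,0),(0,0))) for i in(im,im2)]
o=np.hstack(o); print(o.shape,im.shape); cv2.imwrite('pics/w1z.png',cv2.resize(o,None,fx=.75,fy=.75) if o.shape[0]>800 or o.shape[1]>1000 else cv2.resize(o,(int(o.shape[1]*.75),int(o.shape[0]*.75))))
cv2.imwrite('pics/w1r.png',cv2.resize(f['pixels'][195:295,275:370],None,fx=6,fy=6,interpolation=cv2.INTER_CUBIC))
```

```text
(796, 992, 3) (796, 452, 3)
```

View pics/w1z.png

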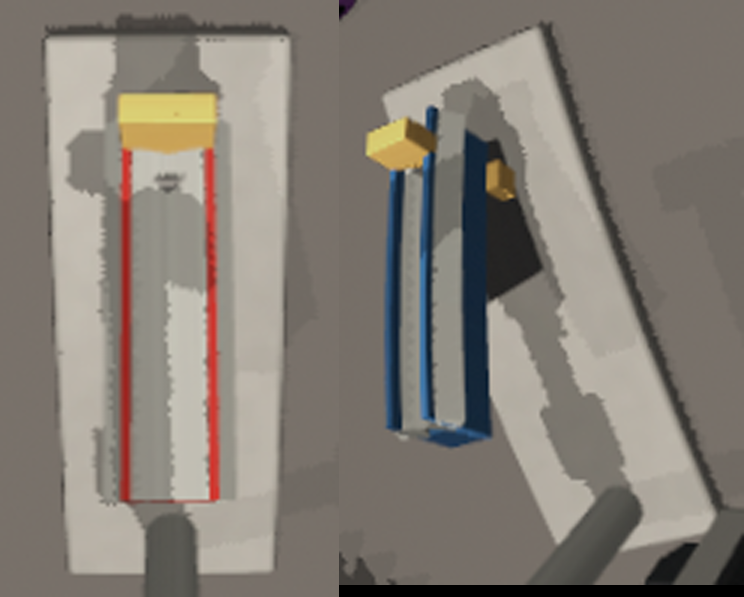

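View pics/w1r.png

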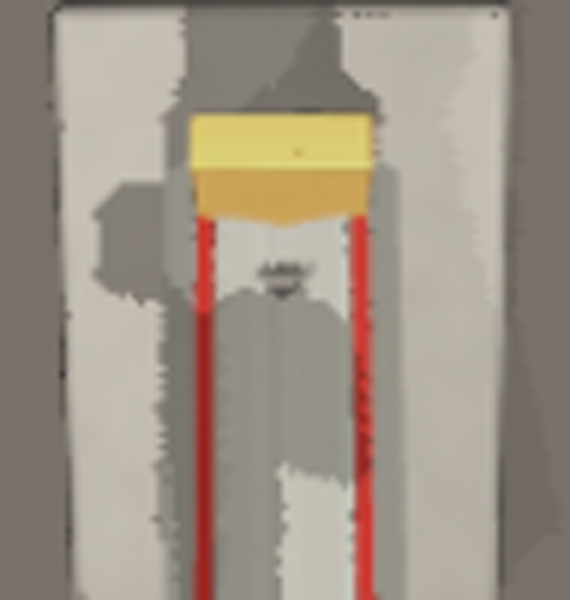

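```bash
cat > fitw.py <<'E'
from veefit import *
def fitv(f,hw,zax,hh,pts,x0):
    h=hw/np.tan(np.radians(60))
    m=dict(UL=lambda s:(.065,-hw,h),UR=lambda s:(.065,hw,h),SL=lambda s:(s,-hw,zax+hh),SR=lambda s:(s,hw,zax+hh),BL=lambda s:(s,-hw,h),BR=lambda s:(s,hw,h))
    def res(q): return np.concatenate([pxw(f,vee(q[:3],m[k](q[3])))-p for k,p in pts])
    s=least_squares(res,x0); print(s.x.round(4),'yaw',np.degrees(s.x[2]).round(2),'stop from low',round(1e3*(s.x[3]+.06),1)); print([(k,a.round(1).tolist()) for (k,_),a in zip(pts,s.fun.reshape(-1,2))]); return s.x
E
python3 - <<'E'
from fitw import *
f={k:v for k,v in np.load('w1.npz').items()}
g=lambda c,r:np.array([275+c/6-.4,195+r/6-.4])
pts=[('UL',(307.3,339.8)),('UR',(337.0,339.8)),('SL',g(190,168)),('SR',g(373,168)),('BL',g(196,216)),('BR',g(370,216))]
x=fitv(f,.015,.0231,.013,pts,[.47,.2745,.706,-.045])
for c,rr in[(308,300),(336,300),(322,300),(308,260),(336,260),(322,226),(322,218)]:
    print(c,rr,ww(f,c,rr).round(4))
E
```

```text
[ 0.4681  0.2726  0.7095 -0.0476] yaw 40.65 stop from low 12.4
[('UL', [-0.4, 0.1]), ('UR', [0.4, -0.0]), ('SL', [0.0, -0.3]), ('SR', [0.2, -0.5]), ('BL', [0.1, 0.5]), ('BR', [-0.3, 0.4])]
308 300 [0.4882 0.2715 0.1033]
336 300 [0.4709 0.2935 0.1011]
322 300 [0.4833 0.2856 0.0927]
308 260 [0.4632 0.2497 0.0784]
336 260 [0.4447 0.2717 0.078 ]
322 226 [0.4278 0.2384 0.0719]
322 218 [0.4199 0.2318 0.0793]
```

Call:
{"op": "play_rows", "data": {
  "plan": [
    [1,0.02,-0.05,0,0.1],
    [1,0.04,-0.1,0,0.2],
    [1,0.07,-0.15,0,0.29],
    [1,0.1,-0.2,0,0.29],
    [1,0.13,-0.25,0,0.29],
    [1,0.134,-0.25,0,0.29],
    [1,0.134,-0.25,0,0.29]
  ]
}}

```text
clock: 4.9
tcp_pos: [0.5454, -0.033, 0.2985]
orientation: [-1.89, 0.568, 1.89]
contact_force: [-0.8, -0.2, 0.0]
grip_width: 0.0852
```

Run:
```python
from h import *
f=grabw('w2.npz'); cv2.imwrite('pics/w2.png',f['pixels'])
print(f['tp'],r.get_obs()['joints'].round(2))
for l in ['vee_blue','low_blue','stand_blue']:
    for q in r.pinpoint(f,l)[:2]: print(l,q['conf'],np.array(q['position'])*[640,480])
cv2.imwrite('pics/w2z.png',cv2.resize(f['pixels'][195:355,275:375],None,fx=5,fy=5,interpolation=cv2.INTER_CUBIC)[:800])
```

```text
[ 0.54538028 -0.03299271  0.2984784 ] [ 0.61  0.31 -0.82  1.75  0.24  1.18  2.29]
vee_blue 0.62 [326.72  285.696]
low_blue 0.8 [330.624 227.424]
stand_blue 0.83 [329.92  259.584]
```

View pics/w2.png

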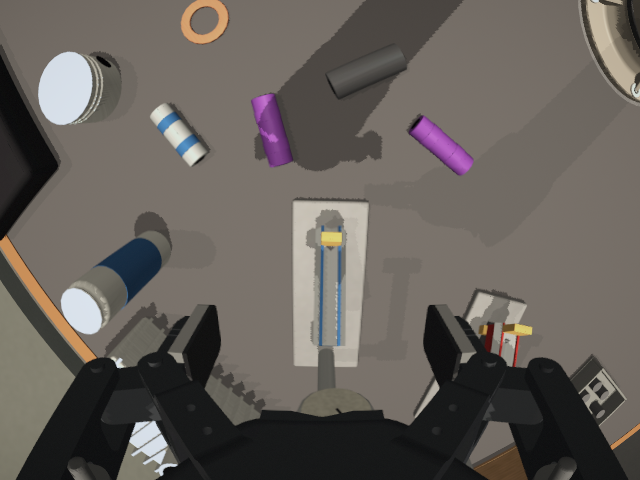

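View pics/w2z.png

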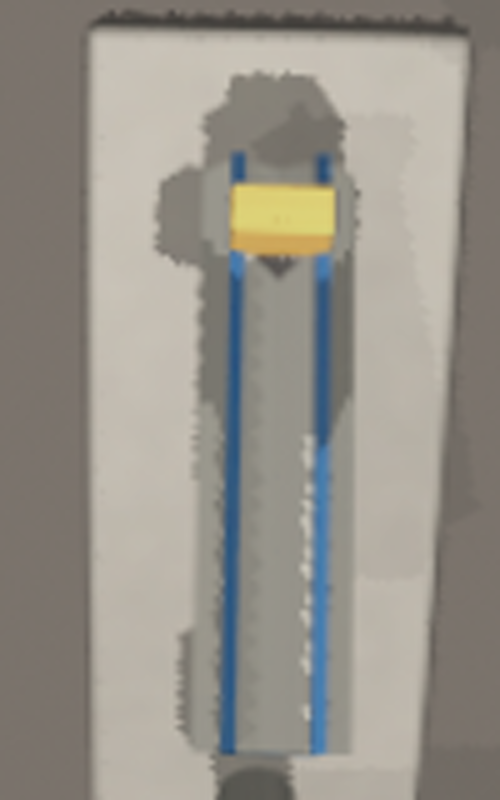

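Run:
```python
from fitw import *
f={k:v for k,v in np.load('w2.npz').items()}
g=lambda c,r:np.array([275+c/5-.4,195+r/5-.4])
pts=[('UL',g(221,753)),('UR',g(327,753)),('SL',g(231,234)),('SR',g(334,234)),('BL',g(230,254)),('BR',g(332,254))]
x=fitv(f,.0105,.0162,.009,pts,[.5875,.04,1.0,-.035])
print('low end',[pxw(f,vee(x[:3],(-.06,y,.006))) for y in(-.0105,.0105)],g(232,153),g(331,153))
for c,rr in[(318,320),(316,320),(330,320),(342,320),(344,320),(343,300)]:
    p=ww(f,c,rr); print(c,rr,p.round(4))
# red cross-check from here; pins
for n in ['pin_red_c','pin_blue_c']:
    pass
T=np.load('top0.npz')
```

```text
[ 0.5838  0.0403  0.9688 -0.0379] yaw 55.51 stop from low 22.1
[('UL', [0.1, -0.1]), ('UR', [0.0, 0.1]), ('SL', [-0.1, -0.8]), ('SR', [0.3, -0.5]), ('BL', [0.0, 0.5]), ('BR', [-0.4, 0.9])]
low end [array([320.94031446, 226.05490199]), array([340.58165983, 226.42297562])] [321.  225.2] [340.8 225.2]
318 320 [0.6107 0.0585 0.1056]
316 320 [0.6133 0.0588 0.1027]
330 320 [0.6015 0.0667 0.1026]
342 320 [0.5909 0.0729 0.1038]
344 320 [0.5903 0.0761 0.0998]
343 300 [0.5809 0.06   0.0906]
```

Run:
```python
from fitw import *
for n,P,rows,rng in [('w2.npz',[.5838,.0403,.9688],(330,290),range(310,350,2)),('w1.npz',[.4681,.2726,.7095],(300,260),range(298,348,2))]:
    f={k:v for k,v in np.load(n).items()}
    for row in rows:
        out=[]
        for c in rng:
            p=ww(f,c,row); d=p[:2]-P[:2]; a=P[2]
            out.append((c,round(1e3*(-d[0]*np.sin(a)+d[1]*np.cos(a))),round(1e3*(d[0]*np.cos(a)+d[1]*np.sin(a))),round(1e3*p[2])))
        print(n,row,out)
```

```text
w2.npz 330 [(310, -22, 100, 13), (312, -20, 101, 10), (314, -16, 42, 105), (316, -14, 40, 109), (318, -12, 39, 111), (320, -10, 36, 116), (322, -8, 39, 111), (324, -6, 39, 111), (326, -12, -160, 433), (328, -1, 41, 108), (330, 1, 40, 108), (332, 2, 39, 110), (334, 4, 38, 111), (336, 7, 39, 110), (338, 8, 35, 116), (340, 10, 38, 112), (342, 13, 40, 108), (344, 15, 41, 106), (346, 25, 101, 10), (348, 28, 100, 11)]
w2.npz 290 [(310, -23, 42, 12), (312, -20, 42, 11), (314, -17, 8, 81), (316, -14, 7, 83), (318, -12, 5, 88), (320, -10, 3, 92), (322, -8, 2, 93), (324, -6, 6, 86), (326, -4, 6, 85), (328, -2, 7, 84), (330, 0, 7, 84), (332, 2, 6, 86), (334, 4, 5, 88), (336, 6, 5, 87), (338, 8, 2, 93), (340, 10, 2, 93), (342, 12, 5, 86), (344, 15, 7, 82), (346, 23, 41, 12), (348, 25, 41, 12)]
w1.npz 300 [(298, -31, 62, 11), (300, -28, 62, 11), (302, -26, 62, 11), (304, -18, 19, 95), (306, -16, 16, 100), (308, -14, 14, 103), (310, -12, 17, 99), (312, -10, 18, 97), (314, -8, 18, 97), (316, -6, 18, 97), (318, -4, 19, 94), (320, -2, 20, 93), (322, 0, 20, 93), (324, 2, 19, 95), (326, 4, 18, 96), (328, 6, 18, 97), (330, 8, 18, 97), (332, 10, 18, 97), (334, 12, 16, 101), (336, 14, 16, 101), (338, 16, 17, 100), (340, 18, 18, 97), (342, 21, 20, 93), (344, 28, 62, 11), (346, 30, 62, 11)]
w1.npz 260 [(298, -29, 7, 11), (300, -27, 7, 11), (302, -21, -15, 69), (304, -19, -15, 69), (306, -16, -17, 74), (308, -14, -19, 78), (310, -12, -18, 76), (312, -10, -17, 74), (314, -8, -16, 72), (316, -6, -17, 73), (318, -4, -16, 71), (320, -2, -16, 71), (322, 0, -15, 70), (324, 2, -16, 71), (326, 4, -17, 73), (328, 6, -16, 72), (330, 8, -17, 73), (332, 10, -17, 75), (334, 12, -19, 79), (336, 15, -18, 78), (338, 17, -17, 73), (340, 19, -16, 71), (342, 24, 7, 11), (344, 27, 7, 11), (346, 29, 7, 11)]
```

Run:
```python
from h import *
f=r.grab_frame('scene'); cv2.imwrite('pics/s2.png',f['pixels']); np.savez('s2.npz',**f)
f=r.grab_frame('top'); cv2.imwrite('pics/t2.png',f['pixels']); np.savez('t2.npz',**f)
```

```text
(no output)
```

View pics/s2.png

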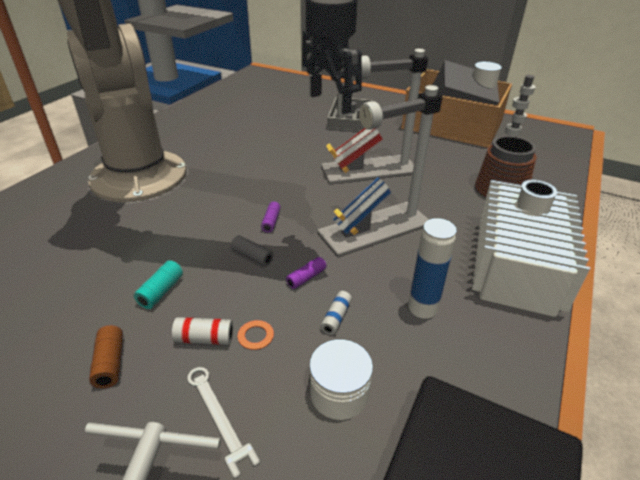

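View pics/t2.png

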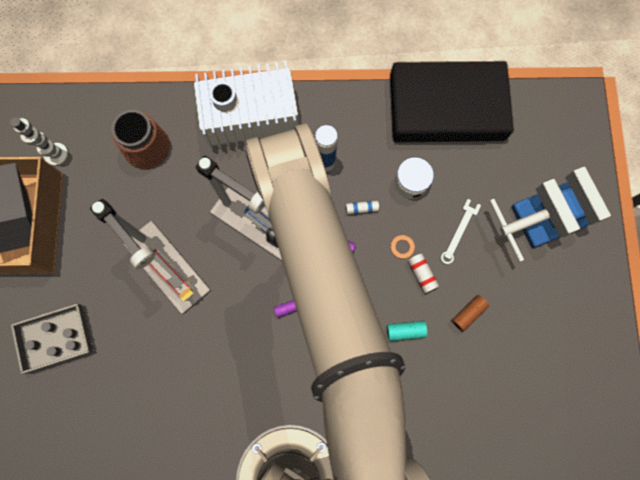

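Run:
```python
from h import *
S=np.load('s2.npz'); f={k:S[k] for k in S}; F=K(f)
cv2.imwrite('pics/s2z.png',cv2.resize(f['pixels'][0:130,280:400],None,fx=5,fy=5,interpolation=cv2.INTER_CUBIC))
vv,uu=np.mgrid[0:480,0:640]; z=f['z_map']
P=np.stack([(uu-f['cx'])/F*z,(vv-f['cy'])/F*z,z],-1); W=(P-f['t'])@f['R']
tcp=np.array([0.5454,-0.033,0.2985]); a=np.radians(57-180+180)
Q=W-tcp; a=np.radians(56.9)
s=Q[...,0]*np.cos(a)+Q[...,1]*np.sin(a); y=-Q[...,0]*np.sin(a)+Q[...,1]*np.cos(a); hz=Q[...,2]
m=(np.abs(s)<.15)&(np.abs(y)<.15)&(hz>-.02)&(z>0)&(uu>290)&(uu<365)&(vv<125)
for lo in np.arange(-.02,.3,.02):
    k=m&(hz>=lo)&(hz<lo+.02)
    if k.sum()>5: print(round(lo,2),k.sum(),'slope dir',np.percentile(s[k],[2,98]).round(3),'jaw',np.percentile(y[k],[2,98]).round(3))
```

```text
-0.02 21 slope dir [0.081 0.084] jaw [0.01  0.024]
0.0 205 slope dir [-0.006  0.015] jaw [-0.051  0.052]
0.02 324 slope dir [-0.006  0.015] jaw [-0.052  0.051]
0.04 399 slope dir [-0.008  0.016] jaw [-0.069  0.072]
0.06 702 slope dir [-0.012  0.017] jaw [-0.068  0.074]
0.08 822 slope dir [-0.014  0.016] jaw [-0.066  0.071]
0.1 604 slope dir [-0.009  0.016] jaw [-0.064  0.066]
0.12 700 slope dir [-0.032  0.028] jaw [-0.033  0.01 ]
0.14 776 slope dir [-0.032  0.03 ] jaw [-0.033  0.014]
0.16 448 slope dir [-0.032  0.029] jaw [-0.032  0.013]
```

View pics/s2z.png

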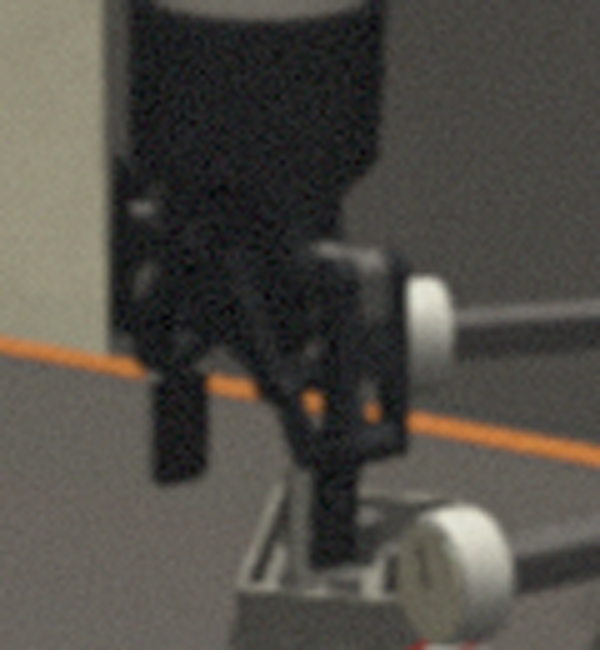

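Run:
```python
from h import *
for n,tcp,yaw in [('t2.npz',[0.5454,-0.033,0.2985],56.9),('top0.npz',[0.295,-.607,.239],25.9)]:
    S=np.load(n); f={k:S[k] for k in S}; F=K(f)
    vv,uu=np.mgrid[0:480,0:640]; z=f['z_map']
    P=np.stack([(uu-f['cx'])/F*z,(vv-f['cy'])/F*z,z],-1); W=(P-f['t'])@f['R']
    Q=W-np.array(tcp); a=np.radians(yaw)
    s=Q[...,0]*np.cos(a)+Q[...,1]*np.sin(a); y=-Q[...,0]*np.sin(a)+Q[...,1]*np.cos(a); hz=Q[...,2]
    m=(np.abs(s)<.15)&(np.abs(y)<.15)&(hz>-.02)&(z>0)
    print(n)
    for lo in np.arange(0,.6,.02):
        k=m&(hz>=lo)&(hz<lo+.02)
        if k.sum()>5: print(round(lo,2),k.sum(),'slope dir',np.percentile(s[k],[2,98]).round(3),'jaw',np.percentile(y[k],[2,98]).round(3))
im=cv2.imread('pics/top0.png'); cv2.imwrite('pics/top0w.png',cv2.resize(im[290:480,440:640],None,fx=4,fy=4)[:600])
```

```text
t2.npz
0.04 10 slope dir [-0.008  0.014] jaw [0.077 0.08 ]
0.06 34 slope dir [-0.008  0.015] jaw [0.076 0.079]
0.08 40 slope dir [-0.008  0.016] jaw [0.071 0.077]
0.1 67 slope dir [-0.003  0.016] jaw [0.063 0.074]
0.3 8 slope dir [0.004 0.05 ] jaw [0.002 0.066]
0.32 53 slope dir [0.005 0.06 ] jaw [-0.041  0.066]
0.34 870 slope dir [-0.029  0.056] jaw [-0.045  0.06 ]
0.36 3044 slope dir [-0.075  0.039] jaw [-0.03   0.094]
0.38 2168 slope dir [-0.12  -0.019] jaw [0.024 0.131]
0.4 2231 slope dir [-0.142 -0.056] jaw [0.056 0.144]
0.42 1842 slope dir [-0.148 -0.093] jaw [0.087 0.148]
0.44 505 slope dir [-0.15  -0.128] jaw [0.118 0.149]
top0.npz
0.0 14 slope dir [0.007 0.012] jaw [0.043 0.055]
0.02 14 slope dir [0.008 0.012] jaw [0.043 0.052]
0.04 45 slope dir [-0.008  0.014] jaw [0.039 0.073]
0.06 190 slope dir [-0.015  0.018] jaw [0.027 0.073]
0.08 172 slope dir [-0.016  0.02 ] jaw [0.016 0.071]
0.1 260 slope dir [-0.01   0.013] jaw [0.032 0.068]
0.12 209 slope dir [-0.024  0.038] jaw [-0.004  0.037]
0.14 233 slope dir [-0.021  0.038] jaw [-0.004  0.037]
0.16 209 slope dir [-0.016  0.038] jaw [-0.     0.037]
0.18 233 slope dir [-0.01  0.04] jaw [-0.007  0.039]
0.2 279 slope dir [-0.003  0.039] jaw [-0.006  0.038]
0.22 163 slope dir [0.005 0.037] jaw [0.005 0.037]
0.24 8 slope dir [0.028 0.032] jaw [0.019 0.025]
0.3 22 slope dir [0.035 0.041] jaw [0.057 0.076]
0.32 32 slope dir [0.031 0.039] jaw [0.071 0.083]
0.34 12 slope dir [0.032 0.035] jaw [0.092 0.11 ]
0.36 61 slope dir [0.031 0.036] jaw [0.103 0.143]
0.38 121 slope dir [0.031 0.034] jaw [0.117 0.148]
0.4 95 slope dir [0.025 0.031] jaw [0.132 0.149]
```

View pics/top0w.png

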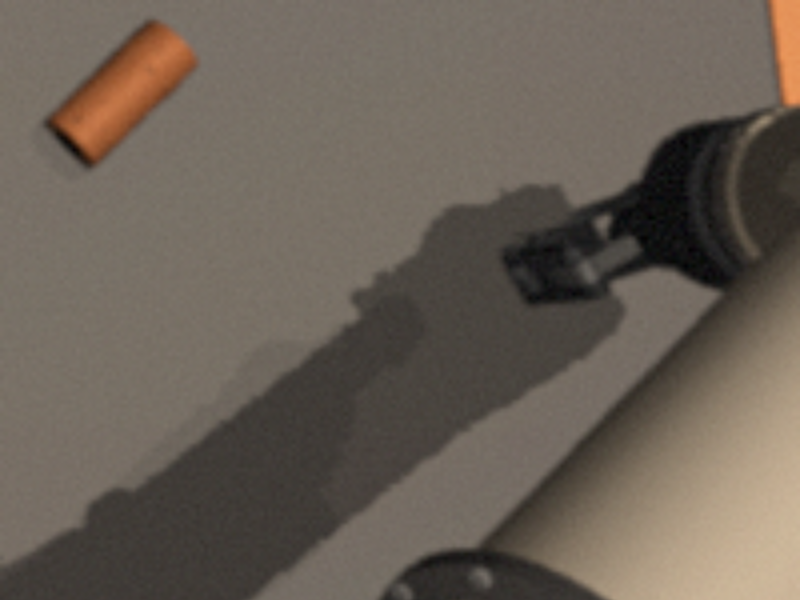

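Call:
{"op": "play_rows", "data": {
  "plan": [
    [1,-0.02,-0.05,0,-0.1],
    [1,-0.04,-0.1,0,-0.2],
    [1,-0.06,-0.15,0,-0.3],
    [1,-0.08,-0.2,-0.02,-0.4],
    [1,-0.1,-0.25,-0.04,-0.5],
    [1,-0.109,-0.29,-0.05,-0.55],
    [1,-0.109,-0.32,-0.05,-0.55],
    [1,-0.109,-0.322,-0.05,-0.55],
    [1,-0.109,-0.322,-0.05,-0.55]
  ]
}}

```text
clock: 6.1
tcp_pos: [0.4341, -0.3492, 0.2492]
orientation: [-1.529, 0.964, 1.53]
contact_force: [0.1, 1.2, -0.0]
grip_width: 0.0856
```

Run:
```python
from h import *
f=grabw('w3.npz'); cv2.imwrite('pics/w3.png',f['pixels'])
Ry=Rot.from_rotvec(f['to']).as_matrix()[:,1]
print(f['tp'],np.degrees(np.arctan2(Ry[1],Ry[0])),r.get_obs()['joints'].round(2))
for l in ['pin_red_c']:
    for q in r.pinpoint(f,l)[:2]:
        p=np.array(q['position'])*[640,480]; print(l,q['conf'],p,ww(f,*p,.02))
    for q in r.outline_of(f,'pin_red')[:2]:
        m=q['mask'].astype(np.uint8); print(q['conf'],q['bbox'],m.sum(),cv2.minAreaRect(np.argwhere(m)[:,::-1].astype(np.float32)))
```

```text
[ 0.43414307 -0.3491745   0.24919128] -154.45547673162426 [ 1.02  0.33 -0.56  1.8   0.2   1.07  2.41]
pin_red_c 0.89 [263.296 112.608] [ 0.37754249 -0.4390345   0.02      ]
pin_red_c 0.85 [324.672 240.384] [ 0.46897192 -0.32936882  0.02      ]
0.71 [0.3322, 0.1625, 0.4909, 0.299] 3898 ((263.3498840332031, 111.7909927368164), (41.67526626586914, 97.71858215332031), 72.2842025756836)
0.71 [0.3394, 0.7708, 0.4517, 0.8865] 2568 ((251.14096069335938, 394.84912109375), (49.24345016479492, 68.13919830322266), 76.75948333740234)
```

View pics/w3.png

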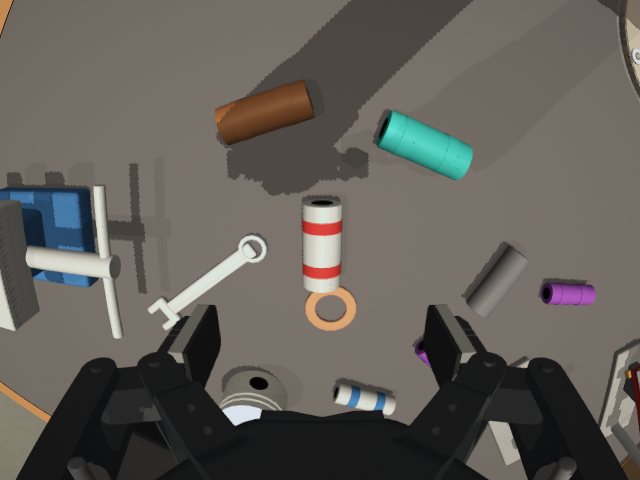

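Run:
```python
from h import *
f={k:v for k,v in np.load('w3.npz').items()}
hsv=cv2.cvtColor(f['pixels'],cv2.COLOR_BGR2HSV)
c=f['pixels'][185:305,290:355]; cv2.imwrite('pics/w3z.png',cv2.resize(c,None,fx=5,fy=5,interpolation=cv2.INTER_CUBIC))
# red band centroids
m=((hsv[...,0]<6)|(hsv[...,0]>174))&(hsv[...,1]>150); m[:,:295]=0;m[:,350:]=0;m[:210]=0;m[290:]=0
n,l,s,ce=cv2.connectedComponentsWithStats(m.astype(np.uint8))
B=[]
for i in range(1,n):
    if s[i,4]>50: print(s[i],ce[i]); B.append(ce[i])
P=[ww(f,*b,.038) for b in B]; print(P); d=P[0]-P[1]; print('axis',np.degrees(np.arctan2(d[1],d[0])),np.linalg.norm(d),'mid',(P[0]+P[1])/2)
# model projected: ends
M=np.array((P[0]+P[1])/2); u=d/np.linalg.norm(d); v=np.array([-u[1],u[0],0])
for e in(.045,-.045):
    for y,z in((0,.04),(0,0),(.02,.02),(-.02,.02)): print(e,y,z,pxw(f,[*(M+u*e+v*y)[:2],z]).round(1))
```

```text
[302 221  40  14 425] [321.61176471 228.23058824]
[303 264  38  15 369] [321.36856369 271.57723577]
[array([ 0.45390495, -0.34006179,  0.038     ]), array([ 0.49494066, -0.32071424,  0.038     ])]
axis -154.7570190293558 0.045368019336313216 mid [ 0.4744228  -0.33038802  0.038     ]
0.045 0 0.04 [321.7 206.2]
0.045 0 0 [321.7 197.8]
0.045 0.02 0.02 [301.7 201.7]
0.045 -0.02 0.02 [341.8 201.9]
-0.045 0 0.04 [321.3 292.4]
-0.045 0 0 [321.3 276.8]
-0.045 0.02 0.02 [302.7 284.1]
-0.045 -0.02 0.02 [339.9 284.3]
```

View pics/w3z.png

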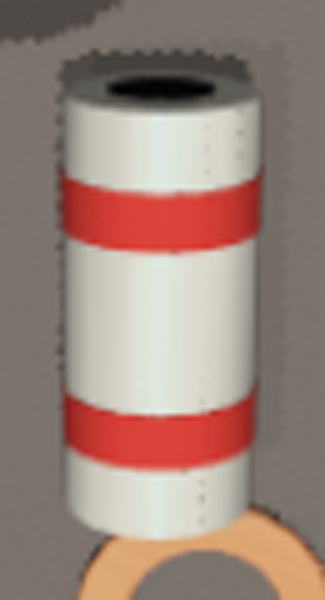

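Call:
{"op": "play_rows", "data": {
  "plan": [
    [1,0.0077,0.0034,-0.05,-0.005],
    [1,0.0077,0.0034,-0.1,-0.005],
    [1,0.0077,0.0034,-0.15,-0.005],
    [1,0.0077,0.0034,-0.19,-0.005],
    [1,0.0077,0.0034,-0.215,-0.005],
    [1,0.0077,0.0034,-0.23,-0.005],
    [1,0.0077,0.0034,-0.237,-0.005],
    [1,0.0077,0.0034,-0.237,-0.005]
  ]
}}

```text
clock: 7.05
tcp_pos: [0.4426, -0.3451, 0.0126]
orientation: [-1.528, 0.966, 1.527]
contact_force: [0.0, 0.1, -0.7]
grip_width: 0.0852
```

Call:
{"op": "play_rows", "data": {
  "plan": [
    [0,0,0,0,0],
    [-0.3,0,0,0,0],
    [-0.6,0,0,0,0],
    [-1,0,0,0,0],
    [-1,0,0,0,0],
    [-1,0,0,0,0],
    [-1,0,0,0,0],
    [-1,0,0,0,0]
  ],
  "force": 90
}}

```text
clock: 7.85
tcp_pos: [0.4425, -0.3461, 0.0137]
orientation: [-1.529, 0.967, 1.526]
contact_force: [-2.1, 0.8, 9.4]
grip_width: 0.0377
```

Call:
{"op": "play_rows", "data": {
  "plan": [
    [-1,0,0,0.01,0],
    [-1,0,0,0.03,0],
    [-1,0,0,0.05,0],
    [-1,0,0,0.05,0],
    [-1,0,0,0.05,0]
  ]
}}

```text
clock: 8.35
tcp_pos: [0.4416, -0.3457, 0.0622]
orientation: [-1.527, 0.967, 1.527]
contact_force: [-0.9, -0.3, -5.6]
grip_width: 0.0373
```

Run:
```python
from h import *
f=grabw('w4.npz'); cv2.imwrite('pics/w4.png',f['pixels']); o=r.get_obs(); print(o['contact_force'],o['moment'],o['tcp_pos'],o['grip_width'])
```

```text
[-0.74103661  0.12263165 -5.58750424] [-0.10954334  0.19340549  0.02598712] [ 0.44110484 -0.34537959  0.06154575] 0.03720764718032711
```

View pics/w4.png

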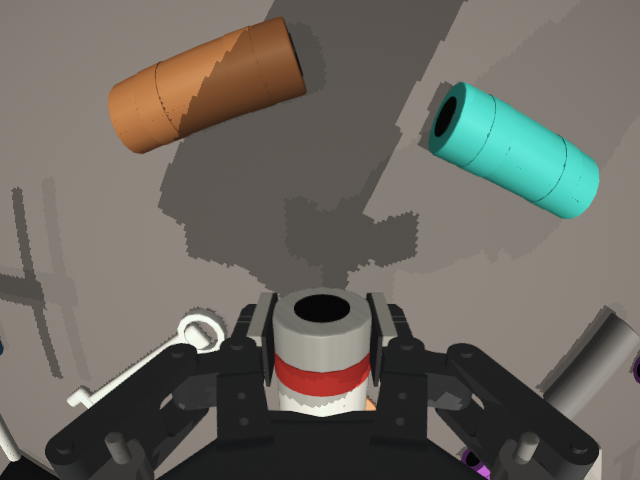

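Run:
```python
from h import *
f=r.grab_frame('scene'); cv2.imwrite('pics/s4.png',cv2.resize(f['pixels'][230:400,120:320],None,fx=4,fy=3.5,interpolation=cv2.INTER_CUBIC))
f={k:v for k,v in np.load('w4.npz').items()}
# depth along rim / top line of pin; points in tool-ish coords
T=np.linalg.inv(wfac(f)); R=Rot.from_rotvec(f['to']).as_matrix()
for c,rr in [(322,297),(300,306),(344,306),(322,325),(322,335),(322,350),(322,365),(322,375),(322,385),(322,400)]:
    p=ww(f,c,rr)-f['tp']; print(c,rr,(1e3*(R.T@p)).round(1))
```

```text
322 297 [ 2.6  9.3 -0.2]
300 306 [-4.7  9.  -8.8]
344 306 [-5.4  9.3  8.4]
322 325 [-18.1   8.3  -0.2]
322 335 [-23.6   7.5  -0.2]
322 350 [-26.1   2.8  -0.2]
322 365 [-25.   -4.7  -0.2]
322 375 [-25.7  -8.8  -0.2]
322 385 [-24.8 -14.5  -0.2]
322 400 [-25.4 -21.8  -0.2]
```

View pics/s4.png

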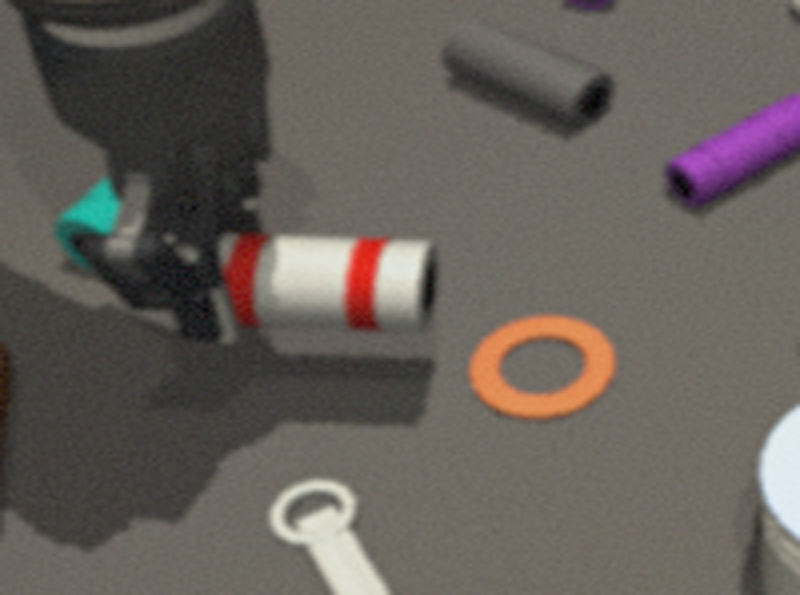

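Call:
{"op": "play_rows", "data": {
  "plan": [
    [-1,0,0,0.04,0],
    [-1,0,0.02,0.08,0],
    [-1,0,0.06,0.108,0.05],
    [-1,0.005,0.1,0.108,0.1],
    [-1,0.01,0.14,0.108,0.15],
    [-1,0.012,0.18,0.108,0.2],
    [-1,0.014,0.22,0.108,0.25],
    [-1,0.016,0.26,0.108,0.269],
    [-1,0.018,0.296,0.108,0.269],
    [-1,0.018,0.296,0.108,0.269]
  ]
}}

```text
clock: 9.45
tcp_pos: [0.4596, -0.0437, 0.1699]
orientation: [-1.714, 0.775, 1.717]
contact_force: [0.3, 0.5, -3.8]
grip_width: 0.0376
```

Call:
{"op": "play_rows", "data": {
  "plan": [
    [-1,-0.01,0.04,0,0],
    [-1,-0.02,0.08,0,0],
    [-1,-0.03,0.12,0,0],
    [-1,-0.04,0.16,0,0],
    [-1,-0.05,0.2,0,0],
    [-1,-0.06,0.235,0,0],
    [-1,-0.065,0.255,0,0],
    [-1,-0.065,0.255,0,0],
    [-1,-0.065,0.255,0,0]
  ]
}}

```text
clock: 10.35
tcp_pos: [0.3945, 0.2049, 0.1695]
orientation: [-1.711, 0.785, 1.713]
contact_force: [1.5, -0.3, -5.2]
grip_width: 0.0376
```

```bash
cat > lv.py <<'E'
from h import *
def level(P,o=None):
    o=o or r.get_obs(); d=np.array(o['tcp_pos'][:2])-P[:2]; a=P[2]
    y=Rot.from_rotvec(o['orientation']).as_matrix()
    print('t',o['clock'],'level',(1e3*(d[0]*np.cos(a)+d[1]*np.sin(a))).round(1),'across',(1e3*(-d[0]*np.sin(a)+d[1]*np.cos(a))).round(1),'z',(1e3*o['tcp_pos'][2]).round(1),'yawerr deg',round((np.degrees(np.arctan2(y[1,1],y[0,1])-a)+180+180)%360-180,2),'tilt',y[:,0].round(3))
    F=np.array(o['contact_force']); print('F slope-level',(F[0]*np.cos(a)+F[1]*np.sin(a)).round(1),'across',(-F[0]*np.sin(a)+F[1]*np.cos(a)).round(1),'z',F[2].round(1),'w',o['grip_width'], 'M',np.round(o['moment'],2),'j',np.round(o['joints'],2))
PR=[.4681,.2726,.7095]; PB=[.5838,.0403,.9688]
E
python3 -c "
from lv import *
level(PR)
f=grabw('w5.npz'); cv2.imwrite('pics/w5.png',f['pixels'])"
```

```text
t 10.35 level -99.9 across -3.4 z 169.5 yawerr deg 0.15 tilt [-0.002 -0.001 -1.   ]
F slope-level 0.9 across -1.3 z -5.2 w 0.03758244126114013 M [-0.2   0.1  -0.02] j [ 0.14  0.3  -0.86  2.11  0.3   0.86  1.38]
```

View pics/w5.png

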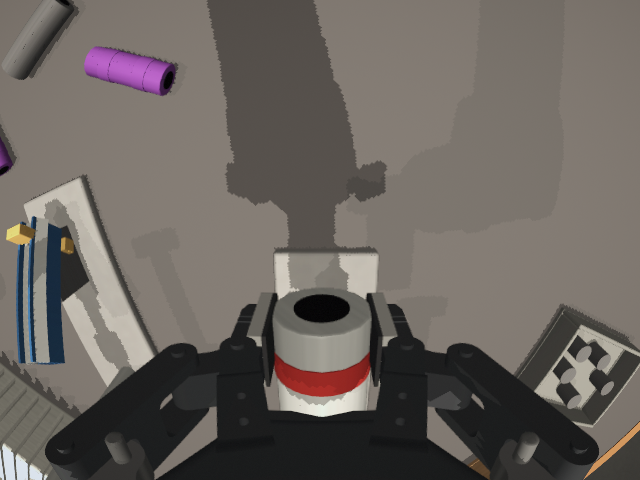

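Call:
{"op": "play_rows", "data": {
  "plan": [
    [-1,0.01,0.01,0,-0.0026],
    [-1,0.02,0.02,0,-0.0026],
    [-1,0.03,0.03,0,-0.0026],
    [-1,0.038,0.037,0,-0.0026],
    [-1,0.0414,0.04,0,-0.0026],
    [-1,0.0414,0.04,-0.01,-0.0026],
    [-1,0.0414,0.04,-0.02,-0.0026],
    [-1,0.0414,0.04,-0.03,-0.0026],
    [-1,0.0414,0.04,-0.036,-0.0026],
    [-1,0.0414,0.04,-0.036,-0.0026]
  ]
}}

```text
clock: 11.4
tcp_pos: [0.4355, 0.2447, 0.133]
orientation: [-1.708, 0.788, 1.711]
contact_force: [-0.5, 0.8, -4.4]
grip_width: 0.0372
```

Run:
```python
from lv import *
level(PR)
f=r.grab_frame('scene'); cv2.imwrite('pics/s5.png',cv2.resize(f['pixels'][0:200,270:450],None,fx=4,fy=3,interpolation=cv2.INTER_CUBIC))
```

```text
t 11.4 level -42.9 across 0.0 z 133.0 yawerr deg -0.04 tilt [-0.002 -0.001 -1.   ]
F slope-level 0.2 across 0.9 z -4.4 w 0.037187319954078174 M [-0.19  0.14  0.  ] j [ 0.01  0.44 -0.79  2.02  0.42  0.84  1.26]
```

View pics/s5.png

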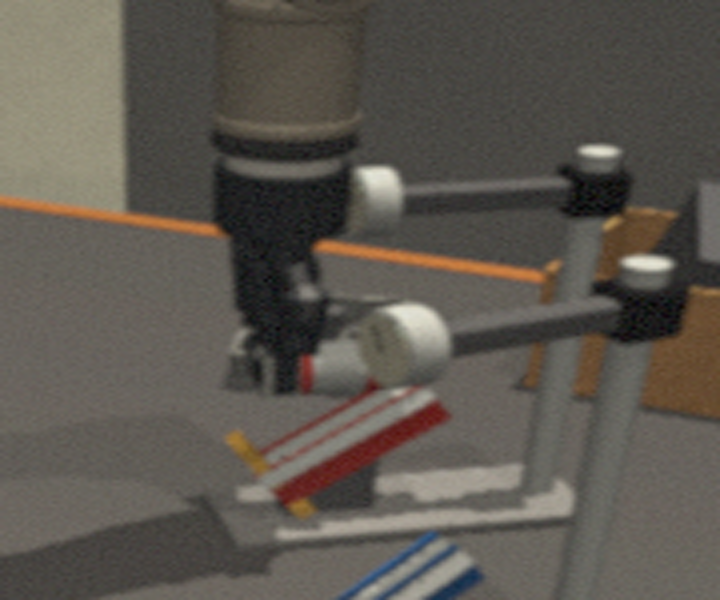

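Run:
```python
from lv import *
f=r.grab_frame('scene'); F=K(f); z=f['z_map']
vv,uu=np.mgrid[0:480,0:640]
P=np.stack([(uu-f['cx'])/F*z,(vv-f['cy'])/F*z,z],-1); W=(P-f['t'])@f['R']
a=PR[2]; d=W-np.array([*PR[:2],0]); s=d[...,0]*np.cos(a)+d[...,1]*np.sin(a); y=-d[...,0]*np.sin(a)+d[...,1]*np.cos(a); h=d[...,2]
m=(s>-.12)&(s<.0)&(abs(y)<.1)&(z>0)&(vv<140)
cx=-.0429
for lo in np.arange(.2,.46,.01):
    k=m&(h>=lo)&(h<lo+.01)
    if k.sum()>5: print(round(lo,2),k.sum(),'level',(1e3*np.percentile(s[k],[1,50,99])).round(),'y',(1e3*np.percentile(y[k],[1,99])).round(), 'rad',(1e3*np.median(np.hypot(s[k]-cx,y[k]))).round(1))
# gauge
k=(s>-.01)&(s<.05)&(abs(y)<.03)&(h>.23)&(h<.3)&(z>0); print('gauge',k.sum(),np.percentile(s[k],[1,5,20,50,95]),np.percentile(h[k],[1,99]),np.percentile(y[k],[1,99]))
```

```text
0.2 95 level [-59. -52. -30.] y [-64.  54.] rad 52.9
0.21 103 level [-60. -52. -25.] y [-68.  54.] rad 52.2
0.22 154 level [-61. -50. -24.] y [-70.  55.] rad 51.3
0.23 101 level [-61. -51. -23.] y [-52.  16.] rad 37.6
0.24 63 level [-53. -47. -19.] y [-43.  -5.] rad 37.4
0.25 122 level [-79. -47.  -0.] y [-40.   2.] rad 37.5
0.26 164 level [-79. -49.  -0.] y [-41.   5.] rad 38.0
0.27 176 level [-79. -50.  -0.] y [-41.   4.] rad 37.9
0.28 172 level [-79. -50.  -0.] y [-41.   5.] rad 37.7
0.29 211 level [-79. -50.  -8.] y [-41.  14.] rad 36.6
0.3 126 level [-73. -51. -13.] y [-34.   4.] rad 31.5
0.31 141 level [-80. -52.  -6.] y [-43.  -2.] rad 39.1
0.32 183 level [-80. -51.  -7.] y [-42.  -1.] rad 38.8
0.33 204 level [-80. -52.  -6.] y [-44.  -0.] rad 38.8
0.34 181 level [-79. -52.  -8.] y [-41.  -1.] rad 37.7
0.35 187 level [-79. -52. -10.] y [-41.  -1.] rad 37.8
0.36 188 level [-79. -51.  -9.] y [-41.  -0.] rad 37.3
0.37 198 level [-79. -52.  -8.] y [-41.  -1.] rad 37.8
0.38 197 level [-79. -51.  -9.] y [-41.   3.] rad 37.6
0.39 198 level [-79. -52. -10.] y [-41.   2.] rad 37.5
0.4 195 level [-82. -54.  -8.] y [-46.  -3.] rad 40.5
0.41 68 level [-74. -46. -11.] y [-50. -21.] rad 45.1
gauge 393 [-0.00918552 -0.00094459  0.00067836  0.01049833  0.04509594] [0.24670932 0.29730514] [-0.02567101  0.00544009]
```

Call:
{"op": "play_rows", "data": {
  "plan": [
    [-1,0,0,0,0],
    [-1,0,0,-0.003,0],
    [-1,0,0,-0.006,0],
    [-1,0,0,-0.009,0],
    [-1,0,0,-0.012,0],
    [-1,0,0,-0.015,0]
  ],
  "force": 35
}}

```text
clock: 12.1
tcp_pos: [0.4358, 0.2449, 0.1194]
orientation: [-1.71, 0.788, 1.71]
contact_force: [-6.0, -5.3, 4.5]
grip_width: 0.0374
```

```bash
python3 -c "
from lv import *
level(PR)"
```

```text
t 12.1 level -42.6 across 0.0 z 119.4 yawerr deg -0.05 tilt [-0.001 -0.002 -1.   ]
F slope-level -8.0 across -0.2 z 4.5 w 0.03743072034597634 M [-0.66  0.85 -0.03] j [-0.    0.46 -0.78  2.03  0.45  0.82  1.24]
```

Call:
{"op": "play_rows", "data": {
  "plan": [
    [-1,0,0,0,0],
    [-1,0,0,-0.002,0],
    [-1,0,0,-0.004,0],
    [-1,0,0,-0.006,0],
    [-1,0,0,-0.008,0],
    [-1,0,0,-0.01,0]
  ],
  "force": 20
}}

```text
clock: 12.7
tcp_pos: [0.4347, 0.2444, 0.109]
orientation: [-1.71, 0.79, 1.712]
contact_force: [-8.0, -6.6, 6.0]
grip_width: 0.0377
```

```bash
python3 -c "
from lv import *
level(PR)
f=grabw('w6.npz'); cv2.imwrite('pics/w6.png',f['pixels'])
R=Rot.from_rotvec(f['to']).as_matrix()
for rr in (297,310,325,335,350,365,375,385,400):
    p=ww(f,322,rr)-f['tp']; print(rr,(1e3*(R.T@p)).round(1))
"
```

```text
t 12.7 level -43.7 across 0.4 z 109.0 yawerr deg -0.02 tilt [-0.003 -0.003 -1.   ]
F slope-level -10.3 across 0.2 z 6.0 w 0.037651686134014636 M [-0.66  1.19  0.09] j [-0.01  0.48 -0.77  2.04  0.46  0.8   1.22]
297 [11.8  4.8 -0.2]
310 [-8.2  9.2 -0.2]
325 [-22.4  11.   -0.2]
335 [-24.    7.8  -0.2]
350 [-25.4   2.4  -0.2]
365 [-26.7  -3.3  -0.2]
375 [-28.7  -6.4  -0.2]
385 [-28.9 -10.9  -0.2]
400 [-28.8 -18.6  -0.2]
```

View pics/w6.png

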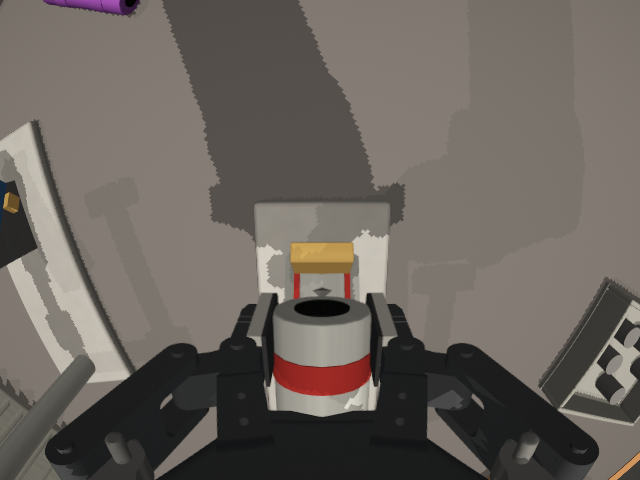

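Call:
{"op": "play_rows", "data": {
  "plan": [
    [-1,0,0,-0.003,0],
    [-1,0,0,-0.006,0],
    [-1,0,0,-0.009,0],
    [-1,0,0,-0.012,0],
    [-1,0,0,-0.015,0],
    [-1,0,0,-0.018,0]
  ]
}}

```text
clock: 13.35
tcp_pos: [0.435, 0.2448, 0.091]
orientation: [-1.709, 0.788, 1.711]
contact_force: [-5.9, -4.1, 4.2]
grip_width: 0.0376
```

```bash
cat > tl.py <<'E'
from lv import *
import sys
P=PR if sys.argv[1]=='R' else PB
level(P)
f=grabw(sys.argv[2]+'.npz'); cv2.imwrite('pics/'+sys.argv[2]+'.png',f['pixels'])
R=Rot.from_rotvec(f['to']).as_matrix()
q=np.array([1e3*(R.T@(ww(f,322,rr)-f['tp'])) for rr in range(int(sys.argv[3]),406,4)])
k=np.polyfit(q[:,1],q[:,0],1); print('top line slope deg',np.degrees(np.arctan(-k[0])).round(1),'x at y=0',k[1].round(1),'resid',np.abs(np.polyval(k,q[:,1])-q[:,0]).max().round(1),'ymax',q[:,1].max().round(1))
E
python3 tl.py R w7 340
```

```text
t 13.35 level -43.2 across 0.4 z 91.0 yawerr deg -0.01 tilt [-0.002 -0.002 -1.   ]
F slope-level -7.1 across 0.8 z 4.2 w 0.03757939019435379 M [-0.27  0.75  0.16] j [-0.03  0.51 -0.75  2.05  0.49  0.77  1.2 ]
top line slope deg -22.0 x at y=0 -27.7 resid 1.6 ymax 6.6
```

Call:
{"op": "play_rows", "data": {
  "plan": [
    [-1,0,0,-0.003,0],
    [-1,0,0,-0.006,0],
    [-1,0,0,-0.009,0],
    [-1,0,0,-0.012,0],
    [-1,0,0,-0.014,0]
  ]
}}

```text
clock: 13.9
tcp_pos: [0.4367, 0.2462, 0.0775]
orientation: [-1.709, 0.784, 1.709]
contact_force: [-3.4, -0.8, 3.9]
grip_width: 0.0375
```

```bash
python3 tl.py R w8 345
```

```text
t 13.9 level -41.1 across 0.4 z 77.5 yawerr deg -0.01 tilt [ 0.001  0.001 -1.   ]
F slope-level -3.1 across 1.6 z 3.9 w 0.0375109906470404 M [0.23 0.11 0.12] j [-0.05  0.53 -0.73  2.06  0.52  0.74  1.17]
top line slope deg -31.5 x at y=0 -28.8 resid 1.7 ymax 4.4
```

View pics/w8.png

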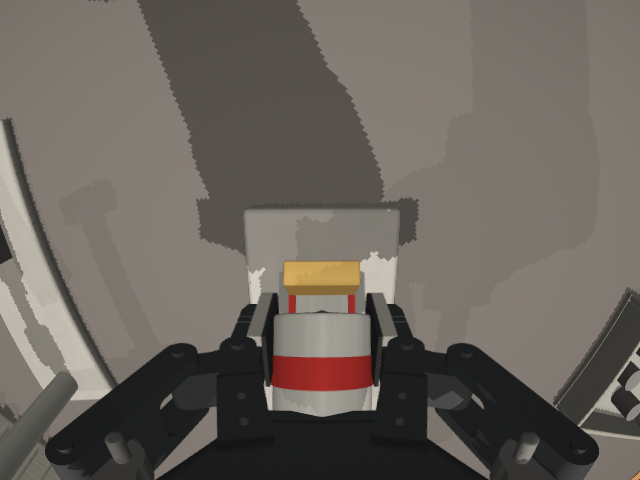

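Call:
{"op": "play_rows", "data": {
  "plan": [
    [-1,-0.0005,-0.0005,-0.001,0],
    [-1,-0.001,-0.001,-0.002,0],
    [-1,-0.001,-0.001,-0.003,0],
    [-1,-0.001,-0.001,-0.003,0]
  ]
}}

```text
clock: 14.35
tcp_pos: [0.4361, 0.2449, 0.0747]
orientation: [-1.709, 0.785, 1.708]
contact_force: [-1.3, -0.1, 4.3]
grip_width: 0.0377
```

```bash
python3 tl.py R w9 345
```

```text
t 14.35 level -42.3 across -0.2 z 74.7 yawerr deg -0.06 tilt [ 0.001  0.001 -1.   ]
F slope-level -1.1 across 0.8 z 4.3 w 0.03768085610779325 M [ 0.46 -0.17  0.1 ] j [-0.05  0.53 -0.72  2.06  0.52  0.73  1.17]
top line slope deg -34.4 x at y=0 -28.9 resid 1.1 ymax 4.5
```

Call:
{"op": "play_rows", "data": {
  "plan": [
    [-1,-0.0003,-0.0003,-0.0003,0],
    [-1,-0.0006,-0.0005,-0.0005,0],
    [-1,-0.0006,-0.0005,-0.0005,0]
  ]
}}

```text
clock: 14.7
tcp_pos: [0.4348, 0.2438, 0.0738]
orientation: [-1.709, 0.786, 1.709]
contact_force: [-1.7, 0.8, 4.1]
grip_width: 0.0371
```

```bash
python3 tl.py R w10 345
```

```text
t 14.7 level -44.0 across -0.2 z 73.8 yawerr deg -0.06 tilt [-0. -0. -1.]
F slope-level -0.8 across 1.7 z 4.1 w 0.0370573857462458 M [ 0.38 -0.15  0.07] j [-0.05  0.53 -0.72  2.07  0.52  0.73  1.17]
top line slope deg -33.3 x at y=0 -28.9 resid 1.5 ymax 4.8
```

View pics/w10.png

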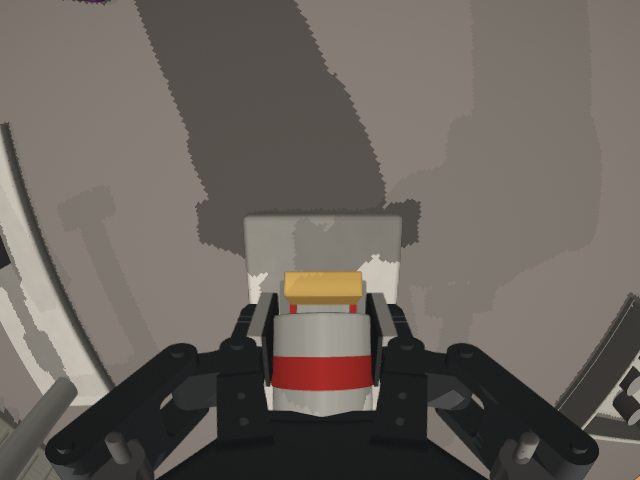

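Run:
```python
from fitw import *
f={k:v for k,v in np.load('w10.npz').items()}
P=[.4681,.2726,.7095]
for s in (-.0476,-.046,-.049): print('stop',s,'top edge',pxw(f,vee(P,(s,0,.0361))).round(1),'at rails',pxw(f,vee(P,(s,.015,.0087))).round(1))
for s in (-.0476,-.046,-.0445,-.043,-.0415): print('pin end',s,pxw(f,vee(P,(s,0,.0431))).round(1))
cv2.imwrite('pics/w10z.png',cv2.resize(f['pixels'][260:400,260:385],None,fx=5,fy=5,interpolation=cv2.INTER_CUBIC)[:600])
```

```text
stop -0.0476 top edge [323.  295.3] at rails [356.2 304.1]
stop -0.046 top edge [323.  299.5] at rails [356.3 307.7]
stop -0.049 top edge [323.  291.6] at rails [356.1 301.1]
pin end -0.0476 [323.  292.4]
pin end -0.046 [323.  296.8]
pin end -0.0445 [323. 301.]
pin end -0.043 [323.  305.1]
pin end -0.0415 [323.1 309.3]
```

View pics/w10z.png

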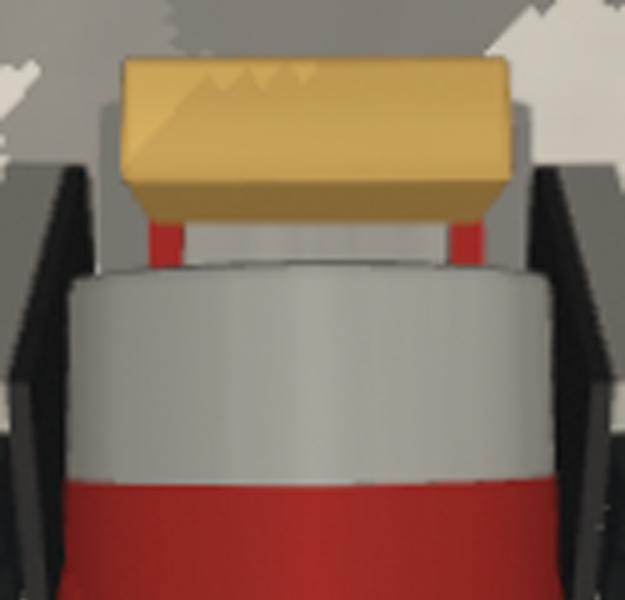

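Call:
{"op": "play_rows", "data": {
  "plan": [
    [-1,-0.0006,-0.0005,-0.0006,0],
    [-1,-0.0012,-0.0011,-0.0011,0],
    [-1,-0.0019,-0.0016,-0.0017,0],
    [-1,-0.0025,-0.0021,-0.0023,0],
    [-1,-0.0031,-0.0027,-0.0029,0],
    [-1,-0.0031,-0.0027,-0.0029,0]
  ]
}}

```text
clock: 15.35
tcp_pos: [0.4315, 0.241, 0.0708]
orientation: [-1.709, 0.787, 1.709]
contact_force: [-1.6, -1.5, 3.4]
grip_width: 0.0375
```

```bash
python3 tl.py R w11 345
python3 - <<'E'
from h import *
f=np.load('w11.npz')
cv2.imwrite('pics/w11z.png',cv2.resize(f['pixels'][260:400,260:385],None,fx=5,fy=5,interpolation=cv2.INTER_CUBIC)[:600])
E
```

```text
t 15.35 level -48.4 across -0.2 z 70.8 yawerr deg -0.06 tilt [-0. -0. -1.]
F slope-level -2.2 across -0.1 z 3.4 w 0.03753751475463194 M [ 0.25 -0.14  0.09] j [-0.05  0.53 -0.72  2.08  0.53  0.72  1.17]
top line slope deg -33.4 x at y=0 -28.8 resid 1.5 ymax 4.7
```

View pics/w11z.png

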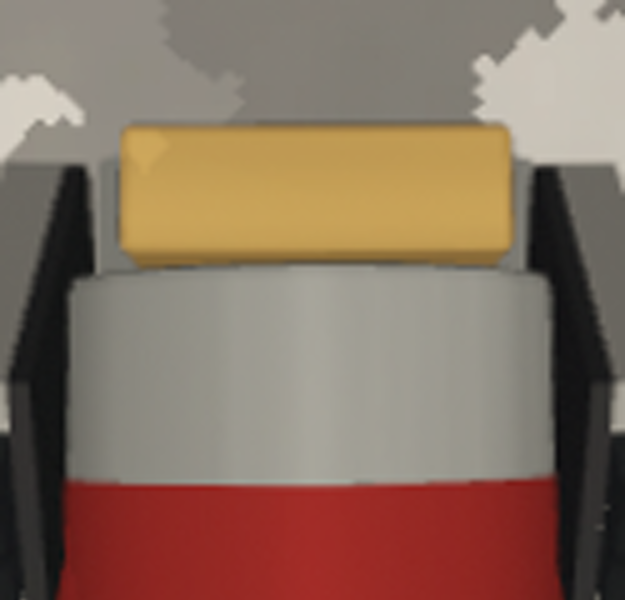

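Call:
{"op": "play_rows", "data": {
  "plan": [
    [-1,-0.0004,-0.0003,-0.0003,0],
    [-1,-0.0007,-0.0006,-0.0007,0],
    [-1,-0.0007,-0.0006,-0.0007,0]
  ]
}}

```text
clock: 15.7
tcp_pos: [0.431, 0.2406, 0.0702]
orientation: [-1.709, 0.786, 1.709]
contact_force: [-0.5, -0.0, 4.9]
grip_width: 0.0372
```

```bash
python3 tl.py R w12 345
```

```text
t 15.7 level -49.0 across -0.1 z 70.2 yawerr deg -0.05 tilt [-0. -0. -1.]
F slope-level -0.4 across 0.3 z 4.9 w 0.03719851097981967 M [ 0.27 -0.21  0.07] j [-0.05  0.53 -0.72  2.08  0.53  0.72  1.16]
top line slope deg -32.6 x at y=0 -29.2 resid 2.0 ymax 4.9
```

Call:
{"op": "play_rows", "data": {
  "plan": [
    [-1,-0.0003,-0.0002,-0.0003,0],
    [-1,-0.0003,-0.0002,-0.0003,0]
  ]
}}

```text
clock: 15.95
tcp_pos: [0.431, 0.2406, 0.0701]
orientation: [-1.709, 0.786, 1.708]
contact_force: [-1.1, 0.2, 4.0]
grip_width: 0.0377
```

```bash
python3 tl.py R w13 345
```

```text
t 15.95 level -49.0 across -0.1 z 70.1 yawerr deg -0.06 tilt [ 0.001  0.    -1.   ]
F slope-level -0.7 across 0.9 z 4.0 w 0.0377111765356091 M [ 0.34 -0.38  0.01] j [-0.05  0.53 -0.72  2.08  0.53  0.72  1.16]
top line slope deg -35.4 x at y=0 -28.9 resid 1.4 ymax 4.2
```

Run:
```python
from h import *
f=np.load('w13.npz')
cv2.imwrite('pics/w13z.png',cv2.resize(f['pixels'][290:350,260:385],None,fx=6,fy=6,interpolation=cv2.INTER_CUBIC))
```

```text
(no output)
```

View pics/w13z.png

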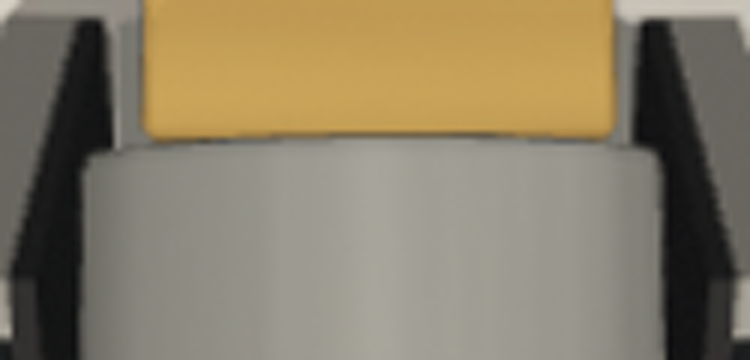

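Call:
{"op": "play_rows", "data": {
  "plan": [
    [-1,-0.0004,-0.0003,-0.0003,0],
    [-1,-0.0004,-0.0003,-0.0003,0]
  ]
}}

```text
clock: 16.2
tcp_pos: [0.431, 0.2406, 0.07]
orientation: [-1.709, 0.785, 1.708]
contact_force: [0.8, -0.4, 5.2]
grip_width: 0.0376
```

```bash
python3 tl.py R w14 345
```

```text
t 16.2 level -49.0 across -0.1 z 70.0 yawerr deg -0.06 tilt [ 0.001  0.001 -1.   ]
F slope-level 0.4 across -0.8 z 5.2 w 0.03762325191514158 M [ 0.44 -0.56 -0.02] j [-0.05  0.53 -0.72  2.08  0.53  0.72  1.16]
top line slope deg 48.7 x at y=0 -36.0 resid 16.2 ymax 78.2
```

Call:
{"op": "play_rows", "data": {
  "plan": [
    [-1,-0.0004,-0.0003,-0.0003,0],
    [-1,-0.0004,-0.0003,-0.0003,0]
  ]
}}

```text
clock: 16.45
tcp_pos: [0.431, 0.2406, 0.0699]
orientation: [-1.709, 0.784, 1.707]
contact_force: [1.0, 1.0, 5.9]
grip_width: 0.0371
```

```bash
python3 tl.py R w15 345;python3 - <<'E'
from h import *
f=np.load('w15.npz')
cv2.imwrite('pics/w15z.png',cv2.resize(f['pixels'][290:350,260:385],None,fx=6,fy=6,interpolation=cv2.INTER_CUBIC))
E
```

```text
t 16.45 level -49.0 across -0.1 z 69.9 yawerr deg -0.07 tilt [ 0.002  0.002 -1.   ]
F slope-level 1.4 across 0.1 z 5.9 w 0.03713328368709541 M [ 0.46 -0.64 -0.05] j [-0.05  0.53 -0.72  2.08  0.53  0.72  1.16]
top line slope deg 48.0 x at y=0 -37.4 resid 16.9 ymax 78.2
```

View pics/w15z.png

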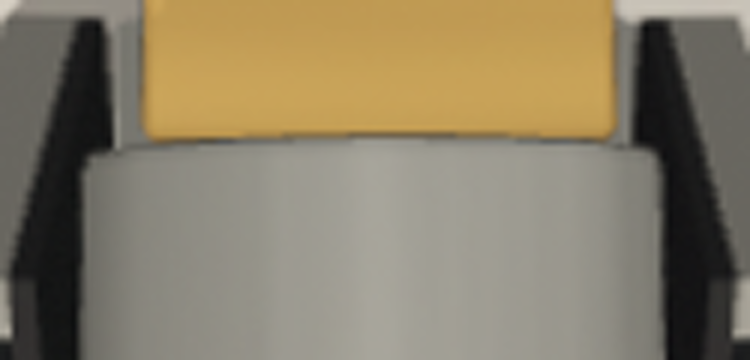

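Call:
{"op": "play_rows", "data": {
  "plan": [
    [-0.05,0,0,0,0],
    [0.0,0,0,0,0],
    [0.05,0,0,0,0],
    [0.1,0,0,0,0],
    [0.2,0,0,0,0],
    [0.3,0,0,0,0],
    [0.4,0,0,0,0]
  ]
}}

```text
clock: 17.2
tcp_pos: [0.4299, 0.2398, 0.0693]
orientation: [-1.709, 0.786, 1.709]
contact_force: [0.1, -0.6, 0.2]
grip_width: 0.0596
```

```bash
python3 tl.py R w16 345;python3 - <<'E'
from h import *
f=np.load('w16.npz')
cv2.imwrite('pics/w16z.png',cv2.resize(f['pixels'][270:400,240:405],None,fx=4.5,fy=4.5,interpolation=cv2.INTER_CUBIC))
E
```

```text
t 17.2 level -50.4 across 0.0 z 69.3 yawerr deg -0.05 tilt [-0. -0. -1.]
F slope-level -0.3 across -0.5 z 0.2 w 0.059612006693091954 M [-0.03 -0.    0.01] j [-0.05  0.53 -0.72  2.08  0.53  0.72  1.16]
top line slope deg -34.3 x at y=0 -27.7 resid 1.3 ymax 3.7
```

View pics/w16z.png

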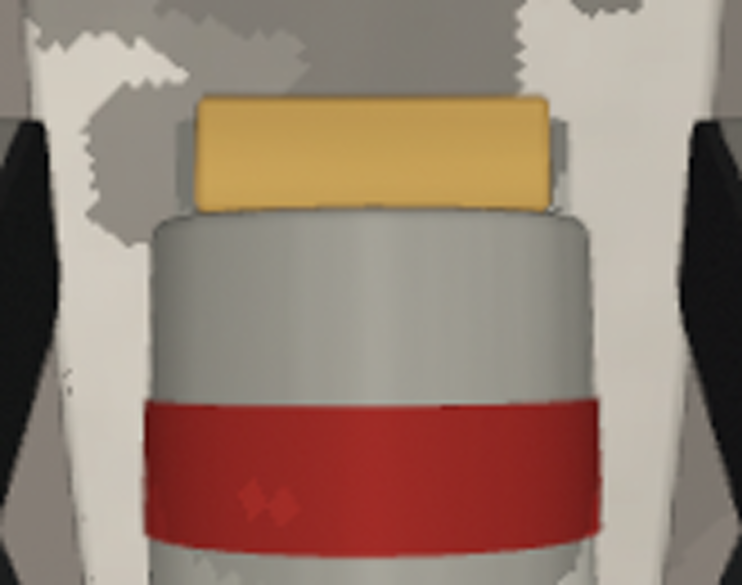

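Call:
{"op": "play_rows", "data": {
  "plan": [
    [0.5,0,0,0.03,0],
    [0.6,0,0,0.07,0],
    [0.8,0,0,0.11,0],
    [1,-0.01,-0.01,0.15,0],
    [1,-0.02,-0.017,0.19,0],
    [1,-0.022,-0.017,0.229,0],
    [1,-0.022,-0.017,0.229,0],
    [1,-0.022,-0.017,0.229,0]
  ]
}}

```text
clock: 18.05
tcp_pos: [0.4083, 0.2228, 0.299]
orientation: [-1.711, 0.786, 1.706]
contact_force: [-0.7, -0.6, -1.0]
grip_width: 0.0854
```

Run:
```python
from fitw import *
from h import *
f=grabw('w17.npz')
cv2.imwrite('pics/w17z.png',cv2.resize(f['pixels'][195:345,270:375],None,fx=5,fy=5,interpolation=cv2.INTER_CUBIC)[:600])
P=[.4681,.2726,.7095]
for s in (-.0476,-.0465): print([pxw(f,vee(P,(s,y,z))).round(1).tolist() for y,z in((-.015,.0361),(.015,.0361))],'pin top end',pxw(f,vee(P,(s,0,.0431))).round(1), 'far',pxw(f,vee(P,(s+.09,0,.0431))).round(1))
```

```text
[[305.9, 222.9], [336.5, 222.9]] pin top end [321.2 220.5] far [321.1 314.7]
[[305.9, 224.0], [336.5, 224.0]] pin top end [321.2 221.5] far [321.1 315.9]
```

View pics/w17z.png

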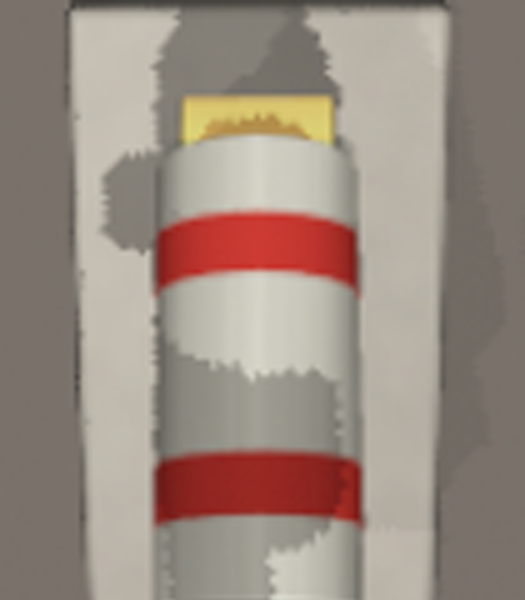

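Run:
```python
from h import *
T=np.load('top0.npz'); f={k:T[k] for k in T}
for n,u,v,z in [('spray top',326,137,.18),('spray mid',326,160,.09),('purple1 a',325,237,.02),('purple1 b',353,249,.02),('blue a',347,209,.014),('blue b',378,207,.014),('piston',415,176,.07),('gasket',402,246,.005)]:
    print(n,w(f,u,v,z).round(3), w(f,u,v).round(3))
```

```text
spray top [ 0.765 -0.095  0.18 ] [ 0.766 -0.095  0.179]
spray mid [ 0.744 -0.096  0.09 ] [ 0.745 -0.096  0.087]
purple1 a [ 0.568 -0.092  0.02 ] [ 0.567 -0.092  0.025]
purple1 b [ 0.537 -0.16   0.02 ] [ 0.536 -0.16   0.026]
blue a [ 0.641 -0.148  0.014] [ 0.639 -0.148  0.023]
blue b [ 0.645 -0.227  0.014] [ 0.643 -0.226  0.023]
piston [ 0.707 -0.314  0.07 ] [ 0.708 -0.314  0.068]
gasket [ 0.546 -0.284  0.005] [ 0.547 -0.285 -0.   ]
```

Call:
{"op": "play_rows", "data": {
  "plan": [
    [1,0.01,-0.03,0.04,-0.1],
    [1,0.02,-0.07,0.06,-0.25],
    [1,0.04,-0.11,0.06,-0.4],
    [1,0.05,-0.15,0.06,-0.55],
    [1,0.06,-0.19,0.06,-0.7],
    [1,0.07,-0.23,0.06,-0.85],
    [1,0.09,-0.265,0.06,-1.0],
    [1,0.12,-0.295,0.06,-1.15],
    [1,0.15,-0.32,0.06,-1.3],
    [1,0.18,-0.34,0.05,-1.45]
  ]
}}

```text
clock: 19.1
tcp_pos: [0.589, -0.1195, 0.3468]
orientation: [-0.642, 1.475, 0.642]
contact_force: [0.3, 1.0, 0.7]
grip_width: 0.0857
```

Call:
{"op": "play_rows", "data": {
  "plan": [
    [0.5,0.02,-0.01,0,-0.13],
    [0.5,0.04,-0.02,-0.02,-0.27],
    [0.5,0.053,-0.025,-0.05,-0.4],
    [0.5,0.053,-0.025,-0.08,-0.55],
    [0.5,0.053,-0.025,-0.1,-0.7],
    [0.5,0.053,-0.025,-0.1,-0.734],
    [0.5,0.053,-0.025,-0.1,-0.734],
    [0.5,0.053,-0.025,-0.1,-0.734]
  ]
}}

```text
clock: 19.9
tcp_pos: [0.6407, -0.1418, 0.2471]
orientation: [-0.076, 1.571, 0.077]
contact_force: [0.5, 0.6, 0.0]
grip_width: 0.0641
```

Run:
```python
from h import *
f=grabw('w18.npz'); cv2.imwrite('pics/w18.png',f['pixels'])
Ry=Rot.from_rotvec(f['to']).as_matrix()[:,1]
print(f['tp'],np.degrees(np.arctan2(Ry[1],Ry[0])),r.get_obs()['joints'].round(2))
hsv=cv2.cvtColor(f['pixels'],cv2.COLOR_BGR2HSV)
m=(abs(hsv[...,0].astype(int)-108)<12)&(hsv[...,1]>110)&(hsv[...,2]>60)
n,l,s,ce=cv2.connectedComponentsWithStats(m.astype(np.uint8))
for i in range(1,n):
    if s[i,4]>50: print(s[i],ce[i].round(1),ww(f,*ce[i],.027).round(4))
```

```text
[ 0.64069769 -0.14184047  0.24709946] 95.57053852792758 [ 0.37  0.46 -0.35  1.57  0.17  1.13  0.08]
[239   0  19  28 102] [248.   13.4] [0.5528 0.0397 0.027 ]
[256   0  26  41 157] [268.3  18.6] [0.573  0.0348 0.027 ]
[449 148  56  29 281] [475.2 155. ] [ 0.7888 -0.0742  0.027 ]
[309 223  27  14 288] [322.  230.2] [ 0.6436 -0.1681  0.027 ]
[309 256  27  14 269] [322.  263.6] [ 0.6472 -0.2035  0.027 ]
```

View pics/w18.png

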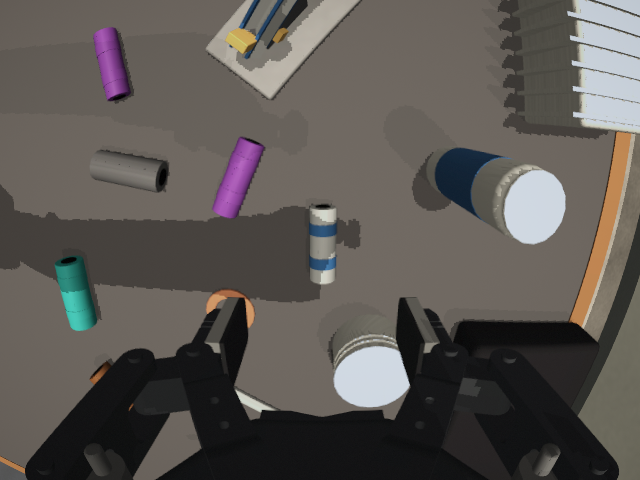

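Call:
{"op": "play_rows", "data": {
  "plan": [
    [0.5,0.001,-0.0062,-0.05,0.004],
    [0.5,0.001,-0.0062,-0.1,0.004],
    [0.5,0.001,-0.0062,-0.15,0.004],
    [0.5,0.001,-0.0062,-0.19,0.004],
    [0.5,0.001,-0.0062,-0.215,0.004],
    [0.5,0.001,-0.0062,-0.225,0.004],
    [0.5,0.001,-0.0062,-0.231,0.004],
    [0.5,0.001,-0.0062,-0.231,0.004]
  ]
}}

```text
clock: 20.75
tcp_pos: [0.6426, -0.1484, 0.0179]
orientation: [-0.078, 1.568, 0.078]
contact_force: [-0.2, -0.2, 0.6]
grip_width: 0.0642
```

Call:
{"op": "play_rows", "data": {
  "plan": [
    [0.2,0,0,0,0],
    [-0.1,0,0,0,0],
    [-0.4,0,0,0,0],
    [-0.8,0,0,0,0],
    [-1,0,0,0,0],
    [-1,0,0,0,0],
    [-1,0,0,0,0]
  ],
  "force": 90
}}

```text
clock: 21.45
tcp_pos: [0.6428, -0.1485, 0.0191]
orientation: [-0.078, 1.568, 0.077]
contact_force: [-2.1, 0.5, 7.3]
grip_width: 0.0238
```

Call:
{"op": "play_rows", "data": {
  "plan": [
    [-1,0,0,0.01,0],
    [-1,0,0,0.03,0],
    [-1,0,0,0.06,0],
    [-1,0,0,0.1,0],
    [-1,0,0,0.13,0],
    [-1,0,0,0.13,0],
    [-1,0,0,0.13,0]
  ]
}}

```text
clock: 22.15
tcp_pos: [0.6418, -0.1484, 0.1479]
orientation: [-0.078, 1.569, 0.078]
contact_force: [-0.9, -0.7, -3.3]
grip_width: 0.0236
```

```bash
python3 tl.py B w19 350
python3 - <<'E'
from h import *
f={k:v for k,v in np.load('w19.npz').items()}
R=Rot.from_rotvec(f['to']).as_matrix()
for rr in range(290,410,8): print(rr,(1e3*(R.T@(ww(f,322,rr)-f['tp']))).round(1).tolist(),end=' ')
E
```

```text
t 22.15 level -122.7 across -154.7 z 147.9 yawerr deg -139.82 tilt [ 0.001 -0.    -1.   ]
F slope-level -1.1 across 0.3 z -3.3 w 0.023569841410795312 M [ 0.06  0.01 -0.04] j [ 0.37  0.56 -0.34  1.66  0.22  0.95  0.06]
top line slope deg 2.9 x at y=0 -8.6 resid 0.8 ymax -10.2
290 [148.3, -57.6, 0.7] 298 [15.4, 2.2, 0.4] 306 [8.4, 1.8, 0.4] 314 [-0.3, 2.7, 0.4] 322 [-3.8, 1.0, 0.4] 330 [-7.5, -0.6, 0.4] 338 [-8.4, -3.8, 0.4] 346 [-7.9, -8.1, 0.4] 354 [-7.7, -12.3, 0.4] 362 [-8.7, -15.7, 0.4] 370 [-7.9, -20.5, 0.4] 378 [-7.4, -25.4, 0.4] 386 [-6.8, -30.5, 0.4] 394 [-7.3, -35.0, 0.4] 402 [-7.0, -40.2, 0.4]
```

View pics/w19.png

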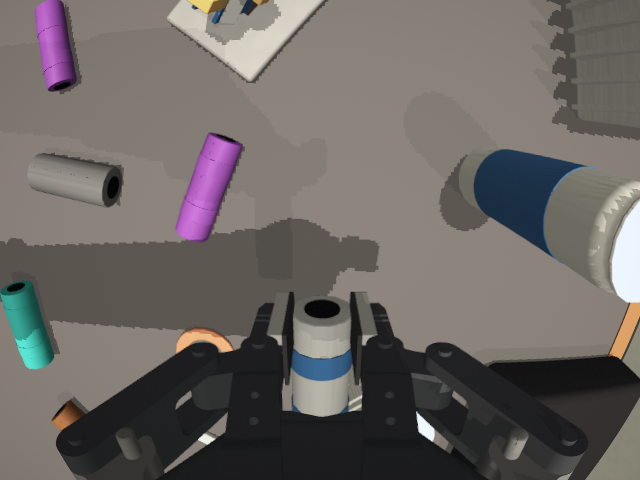

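Call:
{"op": "play_rows", "data": {
  "plan": [
    [-1,-0.02,0,0.04,0.12],
    [-1,-0.05,0,0.06,0.25],
    [-1,-0.08,0.01,0.06,0.38],
    [-1,-0.1,0.02,0.06,0.5],
    [-1,-0.12,0.03,0.06,0.62],
    [-1,-0.13,0.04,0.06,0.75],
    [-1,-0.13,0.05,0.06,0.88],
    [-1,-0.13,0.06,0.06,1.0],
    [-1,-0.13,0.07,0.06,1.12],
    [-1,-0.13,0.08,0.06,1.25]
  ],
  "force": 110
}}

```text
clock: 23.2
tcp_pos: [0.5105, -0.0681, 0.2056]
orientation: [-1.046, 1.306, 1.051]
contact_force: [0.5, -0.3, -2.8]
grip_width: 0.0231
```

Call:
{"op": "play_rows", "data": {
  "plan": [
    [-1,0,0,0,0.12],
    [-1,0,0,0,0.25],
    [-1,0,0,0,0.38],
    [-1,0,0,0,0.5],
    [-1,0,0,0,0.62],
    [-1,0,0,0,0.75],
    [-1,0,0,-0.01,0.88],
    [-1,0,0,-0.03,1.0],
    [-1,0,0,-0.03,1.192],
    [-1,0,0,-0.03,1.192]
  ]
}}

```text
clock: 24.2
tcp_pos: [0.51, -0.0685, 0.1749]
orientation: [-1.877, 0.577, 1.887]
contact_force: [0.7, -1.1, -2.5]
grip_width: 0.0228
```

```bash
python3 tl.py B w20 340
```

```text
t 24.2 level -131.5 across -0.8 z 174.9 yawerr deg 0.39 tilt [-0.005  0.001 -1.   ]
F slope-level -0.5 across -1.2 z -2.5 w 0.022832458139332837 M [-0.05  0.03 -0.02] j [ 0.74  0.43 -0.9   1.95  0.41  0.96  2.19]
top line slope deg 1.7 x at y=0 -8.0 resid 1.1 ymax -4.9
```

View pics/w20.png

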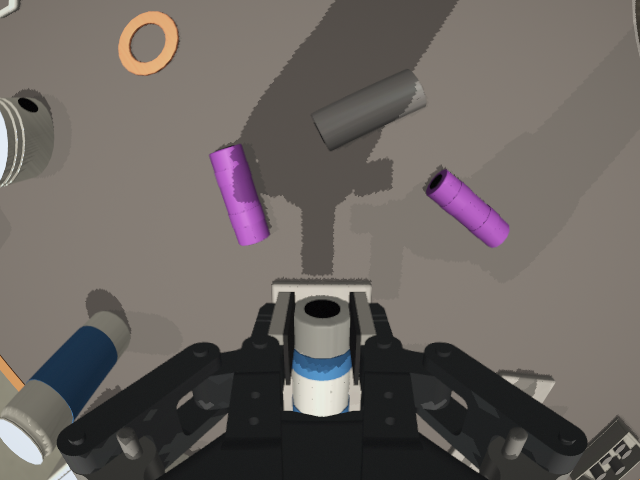

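Call:
{"op": "play_rows", "data": {
  "plan": [
    [-1,0.01,0.015,0,-0.007],
    [-1,0.02,0.03,0,-0.007],
    [-1,0.03,0.045,0,-0.007],
    [-1,0.04,0.06,0,-0.007],
    [-1,0.046,0.069,-0.005,-0.007],
    [-1,0.0489,0.0726,-0.015,-0.007],
    [-1,0.0489,0.0726,-0.025,-0.007],
    [-1,0.0489,0.0726,-0.035,-0.007],
    [-1,0.0489,0.0726,-0.042,-0.007],
    [-1,0.0489,0.0726,-0.042,-0.007]
  ]
}}

```text
clock: 25.25
tcp_pos: [0.5597, 0.0033, 0.1338]
orientation: [-1.872, 0.589, 1.877]
contact_force: [-0.2, 0.2, -1.8]
grip_width: 0.0229
```

```bash
python3 tl.py B w21 340
```

```text
t 25.25 level -44.2 across -1.1 z 133.8 yawerr deg -0.35 tilt [-0.003 -0.    -1.   ]
F slope-level 0.0 across 0.3 z -1.8 w 0.022876833013186097 M [-0.07  0.04  0.01] j [ 0.52  0.55 -0.84  1.88  0.51  0.93  1.98]
top line slope deg 2.2 x at y=0 -8.4 resid 1.1 ymax -4.6
```

Call:
{"op": "play_rows", "data": {
  "plan": [
    [-1,-0.0005,0.0003,0,0.006],
    [-1,-0.0009,0.0006,-0.003,0.006],
    [-1,-0.0009,0.0006,-0.006,0.006],
    [-1,-0.0009,0.0006,-0.009,0.006],
    [-1,-0.0009,0.0006,-0.012,0.006],
    [-1,-0.0009,0.0006,-0.014,0.006]
  ],
  "force": 40
}}

```text
clock: 25.9
tcp_pos: [0.5598, 0.0043, 0.1212]
orientation: [-1.878, 0.584, 1.879]
contact_force: [-2.6, -3.1, 4.2]
grip_width: 0.0229
```

```bash
python3 tl.py B w22 340
```

```text
t 25.9 level -43.3 across -0.6 z 121.2 yawerr deg 0.02 tilt [-0.    -0.001 -1.   ]
F slope-level -4.1 across 0.4 z 4.2 w 0.022865128822947785 M [-0.39  0.44  0.05] j [ 0.51  0.57 -0.82  1.9   0.53  0.91  1.97]
top line slope deg -2.8 x at y=0 -8.2 resid 1.0 ymax -4.2
```

View pics/w22.png

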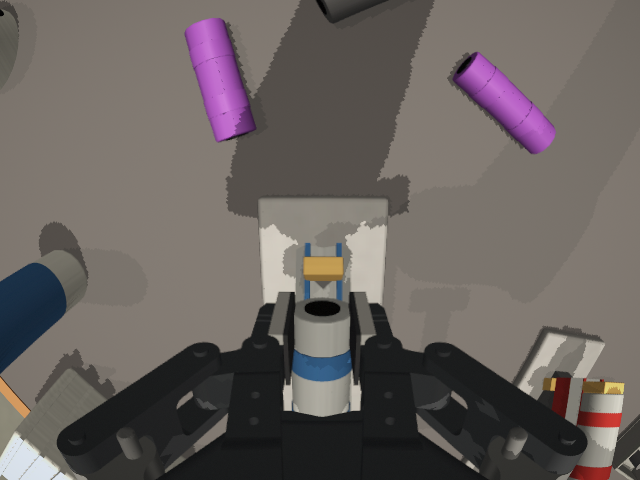

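Call:
{"op": "play_rows", "data": {
  "plan": [
    [-1,0,0,0,0],
    [-1,0,0,-0.003,0],
    [-1,0,0,-0.006,0],
    [-1,0,0,-0.009,0],
    [-1,0,0,-0.012,0],
    [-1,0,0,-0.016,0],
    [-1,0,0,-0.02,0]
  ],
  "force": 20
}}

```text
clock: 26.65
tcp_pos: [0.5592, 0.0046, 0.1012]
orientation: [-1.878, 0.583, 1.88]
contact_force: [-5.0, -0.7, 3.1]
grip_width: 0.0233
```

```bash
python3 tl.py B w23 340
python3 - <<'E'
from fitw import *
f={k:v for k,v in np.load('w23.npz').items()}
P=[.5838,.0403,.9688]
for s in (-.0379,-.036,): print('stop',s,'top edge',pxw(f,vee(P,(s,0,.0252))).round(1))
cv2.imwrite('pics/w23z.png',cv2.resize(f['pixels'][230:400,250:395],None,fx=4,fy=4,interpolation=cv2.INTER_CUBIC)[:600])
E
```

```text
t 26.65 level -43.3 across 0.1 z 101.2 yawerr deg 0.05 tilt [-0.001 -0.    -1.   ]
F slope-level -3.4 across 3.7 z 3.1 w 0.023345853818716445 M [0.   0.78 0.16] j [ 0.49  0.59 -0.81  1.91  0.55  0.88  1.94]
top line slope deg -18.5 x at y=0 -7.4 resid 1.6 ymax -4.6
stop -0.0379 top edge [322.3 292.1]
stop -0.036 top edge [322.3 296.1]
```

View pics/w23z.png

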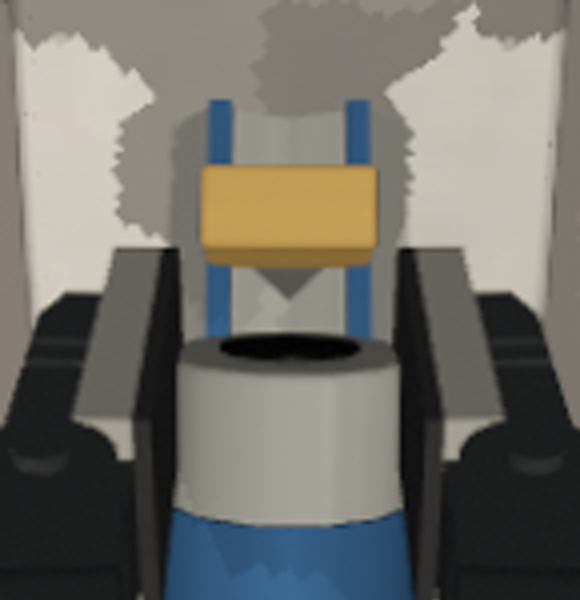

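Call:
{"op": "play_rows", "data": {
  "plan": [
    [-1,0,0,-0.003,0],
    [-1,0,0,-0.006,0],
    [-1,0,0,-0.009,0],
    [-1,0,0,-0.012,0],
    [-1,0,0,-0.014,0]
  ]
}}

```text
clock: 27.2
tcp_pos: [0.5599, 0.0063, 0.0873]
orientation: [-1.879, 0.579, 1.879]
contact_force: [-4.0, 2.5, 3.3]
grip_width: 0.0231
```

```bash
cat > bz.py <<'E'
from fitw import *
import sys
n=sys.argv[1]
f={k:v for k,v in np.load(n+'.npz').items()}
P=[.5838,.0403,.9688]
for s in (-.0379,-.036,-.033,-.03): print('stop',s,'top edge',pxw(f,vee(P,(s,0,.0252))).round(1),'pin end top',pxw(f,vee(P,(s,0,.0302))).round(1))
cv2.imwrite(f'pics/{n}z.png',cv2.resize(f['pixels'][260:400,250:395],None,fx=5,fy=5,interpolation=cv2.INTER_CUBIC)[:600])
E
python3 tl.py B w24 345; python3 bz.py w24
```

```text
t 27.2 level -41.6 across 0.5 z 87.3 yawerr deg 0.13 tilt [ 0.     0.002 -1.   ]
F slope-level -0.2 across 4.7 z 3.3 w 0.023109439764859817 M [0.66 0.38 0.31] j [ 0.48  0.61 -0.79  1.92  0.57  0.85  1.93]
top line slope deg -29.8 x at y=0 -6.9 resid 1.7 ymax -5.9
stop -0.0379 top edge [321.4 302.6] pin end top [321.4 301. ]
stop -0.036 top edge [321.4 306.9] pin end top [321.4 305.6]
stop -0.033 top edge [321.4 313.9] pin end top [321.4 312.7]
stop -0.03 top edge [321.4 320.8] pin end top [321.4 319.9]
```

View pics/w24z.png

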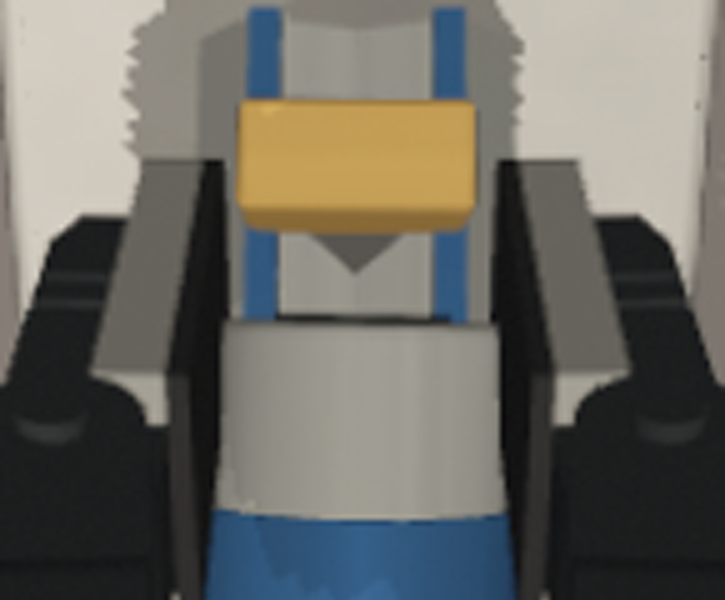

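Call:
{"op": "play_rows", "data": {
  "plan": [
    [-1,-0.0007,-0.0001,-0.002,0],
    [-1,-0.0014,-0.0002,-0.004,0],
    [-1,-0.0014,-0.0002,-0.006,0],
    [-1,-0.0014,-0.0002,-0.008,0],
    [-1,-0.0014,-0.0002,-0.008,0]
  ]
}}

```text
clock: 27.75
tcp_pos: [0.5598, 0.003, 0.0799]
orientation: [-1.879, 0.586, 1.875]
contact_force: [-0.3, -3.6, 7.8]
grip_width: 0.0228
```

```bash
python3 tl.py B w25 350; python3 bz.py w25
```

```text
t 27.75 level -44.3 across -1.3 z 79.9 yawerr deg -0.12 tilt [ 0.002 -0.002 -1.   ]
F slope-level -3.1 across -1.8 z 7.8 w 0.022842193887353642 M [-0.31 -0.06 -0.35] j [ 0.48  0.62 -0.78  1.92  0.59  0.84  1.92]
top line slope deg -34.7 x at y=0 -6.2 resid 2.3 ymax -8.0
stop -0.0379 top edge [325.7 316.6] pin end top [325.8 315.4]
stop -0.036 top edge [325.7 321.1] pin end top [325.8 320.1]
stop -0.033 top edge [325.7 328.3] pin end top [325.8 327.5]
stop -0.03 top edge [325.7 335.4] pin end top [325.8 334.9]
```

View pics/w25z.png

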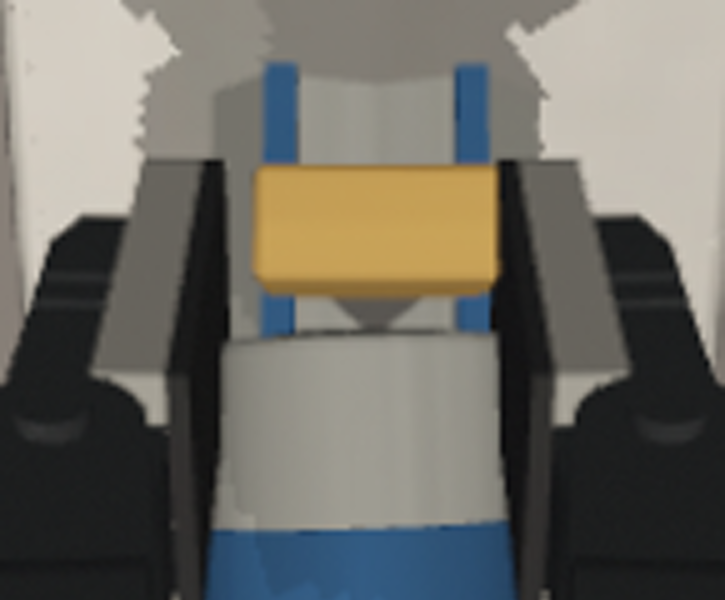

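Call:
{"op": "play_rows", "data": {
  "plan": [
    [-1,0,0,0,0],
    [-1,0,0,0,0]
  ]
}}

```text
clock: 28.0
tcp_pos: [0.5598, 0.003, 0.0799]
orientation: [-1.879, 0.586, 1.875]
contact_force: [-0.9, -2.1, 7.4]
grip_width: 0.0226
```

```bash
python3 tl.py B w26 350; python3 bz.py w26
```

```text
t 28.0 level -44.3 across -1.3 z 79.9 yawerr deg -0.13 tilt [ 0.002 -0.001 -1.   ]
F slope-level -2.2 across -0.5 z 7.4 w 0.022574712270284868 M [-0.27 -0.05 -0.3 ] j [ 0.48  0.62 -0.78  1.92  0.59  0.84  1.92]
top line slope deg 49.2 x at y=0 -37.4 resid 15.3 ymax 78.2
stop -0.0379 top edge [325.7 316.5] pin end top [325.8 315.4]
stop -0.036 top edge [325.7 321.1] pin end top [325.8 320.1]
stop -0.033 top edge [325.7 328.2] pin end top [325.8 327.5]
stop -0.03 top edge [325.7 335.4] pin end top [325.8 334.9]
```

Call:
{"op": "play_rows", "data": {
  "plan": [
    [-1,-0.0004,0.0002,0.001,0.001],
    [-1,-0.0008,0.0005,0.001,0.002],
    [-1,-0.0011,0.0007,0.001,0.002],
    [-1,-0.0011,0.0007,0.001,0.002]
  ]
}}

```text
clock: 28.45
tcp_pos: [0.5591, 0.003, 0.0805]
orientation: [-1.881, 0.585, 1.875]
contact_force: [4.0, -4.3, 2.0]
grip_width: 0.0229
```

```bash
python3 tl.py B w27 350; python3 bz.py w27
```

```text
t 28.45 level -44.7 across -0.7 z 80.5 yawerr deg -0.05 tilt [ 0.002 -0.002 -1.   ]
F slope-level -1.3 across -5.7 z 2.0 w 0.02293047832894728 M [-0.7  -0.78 -0.42] j [ 0.48  0.62 -0.78  1.92  0.59  0.84  1.92]
top line slope deg -35.6 x at y=0 -5.6 resid 2.0 ymax -8.2
stop -0.0379 top edge [324.2 316.5] pin end top [324.3 315.4]
stop -0.036 top edge [324.2 321. ] pin end top [324.3 320.1]
stop -0.033 top edge [324.2 328.2] pin end top [324.3 327.4]
stop -0.03 top edge [324.2 335.3] pin end top [324.3 334.8]
```

View pics/w27z.png

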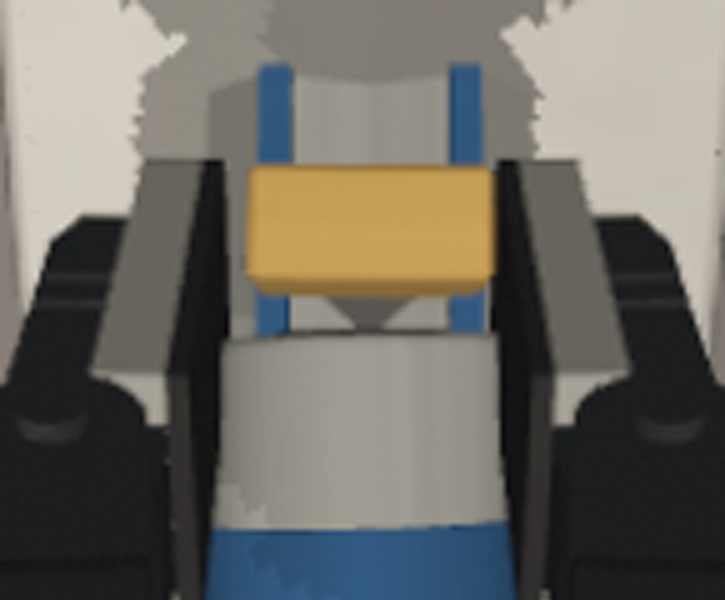

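Call:
{"op": "play_rows", "data": {
  "plan": [
    [-0.4,0,0,0,0],
    [-0.33,0,0,0,0],
    [-0.27,0,0,0,0],
    [-0.2,0,0,0,0],
    [-0.1,0,0,0,0],
    [0,0,0,0,0]
  ]
}}

```text
clock: 29.1
tcp_pos: [0.5571, 0.006, 0.0802]
orientation: [-1.88, 0.579, 1.881]
contact_force: [0.5, 0.7, 0.6]
grip_width: 0.0423
```

```bash
python3 tl.py B w28 350; python3 bz.py w28
```

```text
t 29.1 level -43.4 across 2.5 z 80.2 yawerr deg 0.21 tilt [-0.     0.001 -1.   ]
F slope-level 0.8 across 0.0 z 0.6 w 0.04229250745454656 M [-0.08  0.01  0.02] j [ 0.48  0.62 -0.78  1.93  0.58  0.84  1.92]
top line slope deg -33.8 x at y=0 -6.1 resid 1.2 ymax -7.5
stop -0.0379 top edge [316.4 314.1] pin end top [316.2 312.9]
stop -0.036 top edge [316.3 318.7] pin end top [316.2 317.6]
stop -0.033 top edge [316.3 325.8] pin end top [316.2 325. ]
stop -0.03 top edge [316.3 333. ] pin end top [316.1 332.4]
```

View pics/w28z.png

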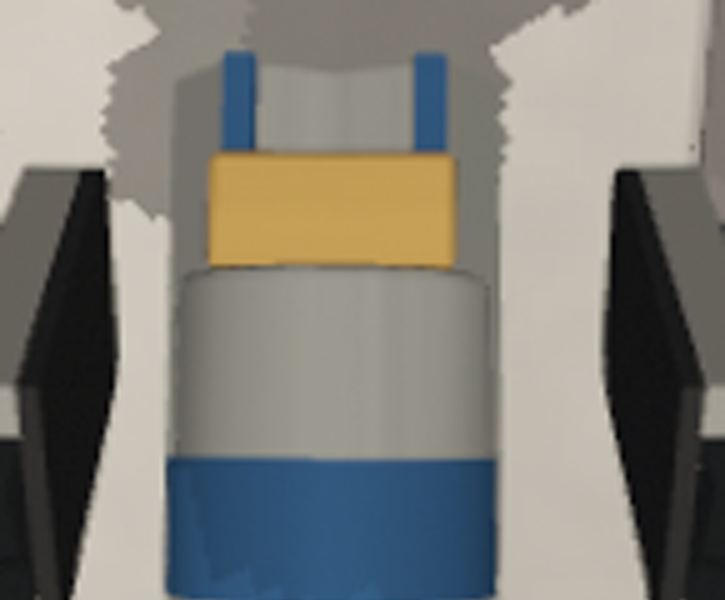

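Call:
{"op": "play_rows", "data": {
  "plan": [
    [0,0.001,-0.0007,0,-0.003],
    [0,0.0019,-0.0013,-0.002,-0.004],
    [0,0.0019,-0.0013,-0.004,-0.004],
    [0,0.0019,-0.0013,-0.005,-0.004],
    [0,0.0019,-0.0013,-0.005,-0.004]
  ]
}}

```text
clock: 29.65
tcp_pos: [0.5591, 0.004, 0.075]
orientation: [-1.877, 0.584, 1.878]
contact_force: [0.1, 0.2, 0.8]
grip_width: 0.0427
```

```bash
python3 tl.py B w29 350; python3 bz.py w29
```

```text
t 29.65 level -43.9 across -0.2 z 75.0 yawerr deg -0.07 tilt [-0.001  0.    -1.   ]
F slope-level 0.3 across 0.0 z 0.8 w 0.04270130888585422 M [ 0.05 -0.03  0.05] j [ 0.47  0.63 -0.78  1.92  0.59  0.83  1.91]
top line slope deg -34.7 x at y=0 -10.9 resid 1.7 ymax -5.2
stop -0.0379 top edge [323.  321.5] pin end top [323.  320.5]
stop -0.036 top edge [323.  326.1] pin end top [323.  325.3]
stop -0.033 top edge [323.  333.5] pin end top [323.1 332.9]
stop -0.03 top edge [323.  340.9] pin end top [323.1 340.6]
```

View pics/w29z.png

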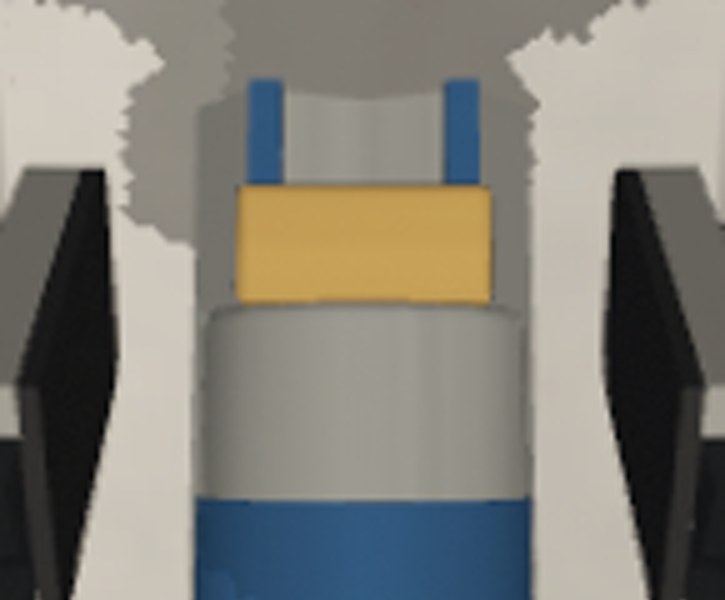

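Call:
{"op": "play_rows", "data": {
  "plan": [
    [-0.1,0,0,0,0],
    [-0.2,0,0,0,0],
    [-0.3,0,0,0,0],
    [-0.4,0,0,0,0],
    [-0.6,0,0,0,0],
    [-0.6,0,0,0,0]
  ],
  "force": 20
}}

```text
clock: 30.3
tcp_pos: [0.5591, 0.0042, 0.0755]
orientation: [-1.877, 0.584, 1.878]
contact_force: [-2.4, 0.6, 4.5]
grip_width: 0.027
```

```bash
python3 tl.py B w30 350; python3 bz.py w30
```

```text
t 30.3 level -43.8 across -0.1 z 75.5 yawerr deg -0.06 tilt [-0. -0. -1.]
F slope-level -0.8 across 2.3 z 4.5 w 0.027010279209271102 M [ 0.12  0.61 -0.04] j [ 0.47  0.63 -0.78  1.92  0.59  0.83  1.91]
top line slope deg -34.1 x at y=0 -10.3 resid 1.5 ymax -5.6
stop -0.0379 top edge [322.8 320.7] pin end top [322.9 319.6]
stop -0.036 top edge [322.8 325.3] pin end top [322.9 324.4]
stop -0.033 top edge [322.9 332.7] pin end top [322.9 332.1]
stop -0.03 top edge [322.9 340.1] pin end top [322.9 339.7]
```

Call:
{"op": "play_rows", "data": {
  "plan": [
    [-0.6,-0.0002,-0.0003,-0.0003,0],
    [-0.6,-0.0004,-0.0006,-0.0005,0],
    [-0.6,-0.0004,-0.0006,-0.0005,0]
  ]
}}

```text
clock: 30.65
tcp_pos: [0.5591, 0.0041, 0.0754]
orientation: [-1.878, 0.583, 1.877]
contact_force: [-2.6, 0.2, 7.9]
grip_width: 0.0266
```

```bash
python3 tl.py B w31 350; python3 bz.py w31
```

```text
t 30.65 level -43.8 across -0.2 z 75.4 yawerr deg -0.04 tilt [ 0.001  0.001 -1.   ]
F slope-level -1.3 across 2.3 z 7.9 w 0.026617036022121992 M [ 0.36  0.68 -0.01] j [ 0.47  0.63 -0.78  1.92  0.59  0.83  1.91]
top line slope deg -35.0 x at y=0 -10.3 resid 1.4 ymax -6.0
stop -0.0379 top edge [322.9 320.8] pin end top [323.  319.8]
stop -0.036 top edge [322.9 325.4] pin end top [323.  324.6]
stop -0.033 top edge [322.9 332.8] pin end top [323.  332.2]
stop -0.03 top edge [322.9 340.2] pin end top [323.  339.8]
```

Call:
{"op": "play_rows", "data": {
  "plan": [
    [-0.4,0,0,0,0],
    [-0.35,0,0,0,0],
    [-0.3,0,0,0,0],
    [-0.2,0,0,0,0],
    [-0.1,0,0,0,0],
    [0,0,0,0,0],
    [0.2,0,0,0.005,0],
    [0.2,0,0,0.01,0]
  ]
}}

```text
clock: 31.5
tcp_pos: [0.5589, 0.0035, 0.0851]
orientation: [-1.877, 0.584, 1.878]
contact_force: [1.0, 0.1, -0.3]
grip_width: 0.0513
```

```bash
python3 tl.py B w32 350; python3 bz.py w32
```

```text
t 31.5 level -44.5 across -0.3 z 85.1 yawerr deg -0.06 tilt [-0.  0. -1.]
F slope-level 0.6 across -0.8 z -0.3 w 0.05129159419255772 M [0.01 0.02 0.01] j [ 0.48  0.62 -0.79  1.92  0.58  0.85  1.93]
top line slope deg 49.0 x at y=0 -35.7 resid 16.7 ymax 78.2
stop -0.0379 top edge [323.2 310.8] pin end top [323.2 309.5]
stop -0.036 top edge [323.2 315.2] pin end top [323.3 314.1]
stop -0.033 top edge [323.2 322.2] pin end top [323.3 321.2]
stop -0.03 top edge [323.2 329.1] pin end top [323.3 328.4]
```

View pics/w32z.png

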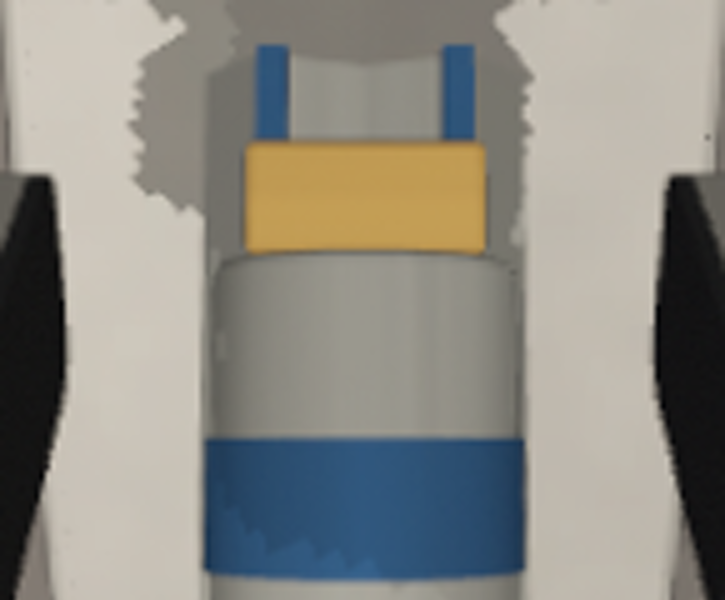

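Call:
{"op": "play_rows", "data": {
  "plan": [
    [0.3,0,0,0.03,0],
    [0.5,0,0,0.06,0],
    [0.7,0,0,0.1,0],
    [1,-0.01,-0.014,0.14,0],
    [1,-0.015,-0.029,0.18,0],
    [1,-0.015,-0.032,0.213,0],
    [1,-0.015,-0.036,0.213,0],
    [1,-0.015,-0.036,0.213,0]
  ]
}}

```text
clock: 32.35
tcp_pos: [0.5441, -0.0333, 0.2985]
orientation: [-1.878, 0.586, 1.875]
contact_force: [-0.3, 0.4, 0.4]
grip_width: 0.0852
```

Run:
```python
from fitw import *
f=grabw('w33.npz'); print(f['tp'])
cv2.imwrite('pics/w33.png',f['pixels'])
cv2.imwrite('pics/w33z.png',cv2.resize(f['pixels'][195:345,275:375],None,fx=5,fy=5,interpolation=cv2.INTER_CUBIC)[:600])
P=[.5838,.0403,.9688]
print([pxw(f,vee(P,(-.0379,y,.0252))).round(1).tolist() for y in(-.0105,.0105)],'pin end',pxw(f,vee(P,(-.0379,0,.0302))).round(1))
g=r.grab_frame('top'); cv2.imwrite('pics/t33.png',g['pixels'])
g=r.grab_frame('scene'); cv2.imwrite('pics/s33.png',g['pixels'])
```

```text
[ 0.54412049 -0.03327907  0.29847187]
[[321.0, 241.4], [342.0, 241.4]] pin end [331.6 239.9]
```

View pics/w33.png

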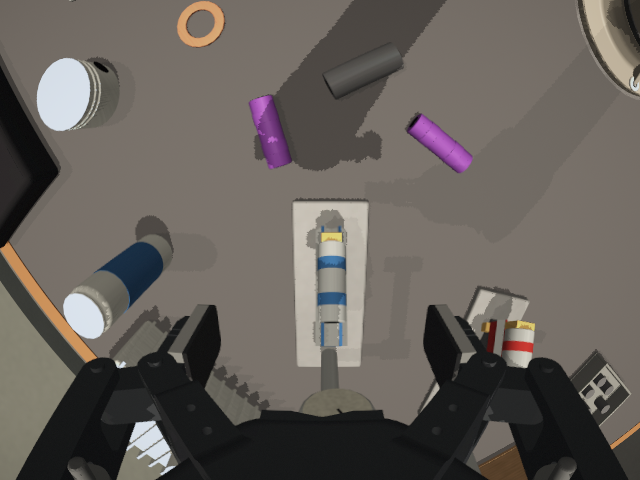

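View pics/w33z.png

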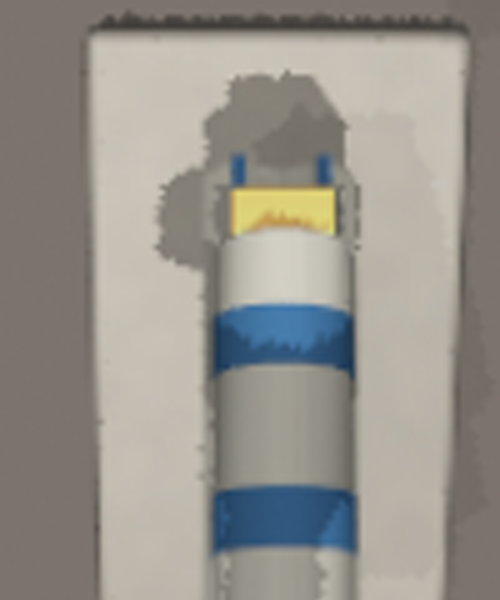

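View pics/s33.png

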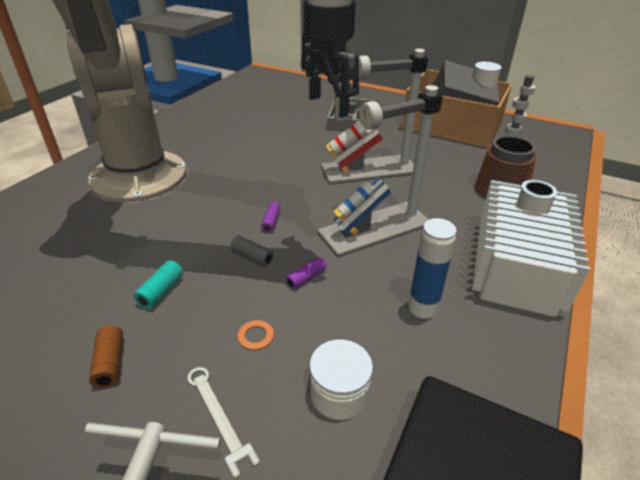

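```bash
python3 -c "
from h import *
o=r.get_obs(); print(o['clock'],o['contact_force']); print(r.hand_in())"
```

```text
32.5 [-0.23623669  0.12623036  0.05649246]
the job is handed in; nothing more can be done
None
```

Both pins are lying in their own vees against the brass stops, and the job was handed in at 32.5 s with the gripper open and clear of everything.

- **Method:** I could only turn the gripper about the vertical, so I held each pin near its low end. As I lowered it, the vee tipped it into line inside a light grip. The gripper's body stayed about 3 mm in front of the gauges at its closest.
- **Red pin:** I slid it down by small steps until it stopped moving. The force along the slope rose from about 0 to 4.5 N, well under the 14 N that shifts the stop.
- **Blue pin:** It slid the last 4–5 mm down the vee by itself when I first opened the fingers, and came to rest against the stop. So that stretch was not guided by hand. I gripped it again and pushed gently: no movement, and the slope force rose from about 2 to 3.5 N.
- **Last camera checks:** Both pins lie in the vees at 33–35°, their ends at the stop faces to within about 1 mm. That is about the limit of the measurement. Neither stop shows any shift down the slope. The unbanded pin and the other things look untouched.
- **Disagreements:** The gripper reported 37 mm on the 40 mm pin and 23–27 mm on the 28 mm pin. The table pushed back with 7–9 N during each pick-up. While seating the blue pin there were sideways forces up to about 6 N, until I let go and re-centred the gripper.

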